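# Set the slide fence against both studs

## Task

Move the amber jar off the grey slide-layout board and stand it, gently and wholly, on the round blue mat. Then slide the steel fence, flat on the board all the way, in under the clear shield until its yellow front edge touches both red studs at once, and leave it there. Do not bump the shield or disturb anything else on the bench.

Things in the scene. Friction and masses are not known exactly. Their poses are not given: they have to be found in the camera images.
- board_top (a point): centre of the top face of the slide-layout board: a fixed grey plate 340 (its x) x 360 (its y) x 12 mm thick, lying on the table. Its x axis points from the open front edge (robot side) to the back, under the shield; its y axis to the left; z up. The board stands in a different place and yaw each time.
- shield: fixed clear acrylic breath shield with blue edges, level above the back part of the board; 130 (x) x 360 (y) x 6 mm. Origin: middle of its front edge, on its underside, 178 mm above the board's top; it covers board x from 40 to 170 mm over the whole width. Its axes are the board's. It rests on two steel posts of 14 mm diameter at board x 155 mm, y +168 and -168 mm. The front of the board is open above.
- stud_left_foot (a point): left red stud: upright fixed cylinder, diameter 12 mm, 24 mm high, standing on the board beneath the shield. The point is on its axis, 5 mm above the board's top (half the height of the fence's blade). Each stud stands somewhere 90 to 110 mm along board x and 70 to 90 mm to the left or right along board y, so the line through both is a little skew to the board.
- stud_right_foot (a point): right red stud, the same as the left one, on the other side; point on its axis, 5 mm above the board's top.
- fence_grip (a point): centre of the working part of the fence's black grip block, 34 mm above the board's top when the fence lies flat. The fence is a loose steel straightedge of about 0.7 kg: blade 70 (x) x 240 (y) x 10 mm, with the grip block, 20 (x) x 24 (y) mm, standing on its middle up to 50 mm above the blade's underside. The fence's x axis points to its yellow front edge, its y axis lies along the blade, z up.
- fence_blade (a point): centre of the fence's blade, 5 mm above its underside; axes as above. It starts on the open front part of the board, yellow edge towards the studs. The front edge is 35 mm ahead (+x) of this point, so the fence touches a stud when the stud's axis is 41 mm ahead of it in x and within the blade's length in y (blade ends at +120 and -120 mm).
- jar_mid (a point): centre, half-way up, of a closed amber jar with a white lid: diameter 48 mm, 72 mm high, about 0.16 kg, standing upright on the board between the fence and the studs. z is its axis.
- mat_top (a point): centre of the top face of the fixed round blue mat, diameter 100 mm, 4 mm thick, on the table to the left or the right of the board (it swaps places with the slide box).
- dropper: green dropper bottle, diameter 26 mm, 55 mm high, loose, on the board near one side edge; origin at its underside. Must stay.
- pot: small white pot, diameter 28 mm, 34 mm high, loose, on the board near the other side edge (it swaps places with the dropper bottle); origin at its underside. Must stay. The dropper and the pot leave about 285 mm between them for the 240 mm fence to pass.
- slidebox: white and green slide box, about 90 x 102 x 34 mm, loose on the table; origin at the centre of its underside. Must stay.
- beaker: glass beaker, diameter 68 mm, 90 mm high, loose on the table at the right; origin at its underside. Must stay.
- dishes: stack of four white dishes, diameter 90 mm, 54 mm high, loose on the table at the left; origin at its underside. Must stay.
Not all that is in view belongs to the job. What is shaped like the part that bears fence_grip but brown is not meant.

How it is judged (in metres and radians):
On the way, in this order (a step that is already met when the one before it is completed fails the run):
1. the jar stands upright and released, wholly on the blue mat (horizontal distance between jar_mid and mat_top below 0.028 m and z of jar_mid in the frame of mat_top below 0.04 m and angle between jar_mid's own z axis and vertical below 0.1 rad and contact force between jar and the fingers below 0.05 N), for 0.2 s.
2. the fence's yellow edge touches both studs (x of stud_left_foot in the frame of fence_blade between 0.035 and 0.0435 m and x of stud_right_foot in the frame of fence_blade between 0.035 and 0.0435 m and y of stud_left_foot in the frame of fence_blade below 0.12 m and y of stud_right_foot in the frame of fence_blade above -0.12 m), for 0.2 s.
At the end, for the whole second after the job is handed in: The fence lies flat on the board at rest, its yellow front edge within 2.5 mm of both red studs, both of them within the blade's length; the jar stands upright at rest on the blue mat, its centre within 28 mm of the mat's centre (all of step 2 and z of fence_blade in the frame of board_top below 0.008 m and angle between fence_blade's own z axis and vertical below 0.05 rad and linear speed of each of fence, jar below 0.01 m/s and horizontal distance between jar_mid and mat_top below 0.028 m and z of jar_mid in the frame of mat_top below 0.04 m and angle between jar_mid's own z axis and vertical below 0.1 rad); the robot touches nothing.
It fails at once if the shield is bumped (over 5 N) (contact force between shield and anything else above 5 N).
It fails at once if the fence is lifted off the board (its centre more than 15 mm up) or tipped by more than 0.25 rad (z of fence_blade in the frame of board_top above 0.02 m or angle between fence_blade's own z axis and vertical above 0.25 rad).
It fails at once if the jar is tipped over (more than 0.8 rad) (angle between jar_mid's own z axis and vertical above 0.8 rad).
It fails at once if the jar is dropped (falls free faster than 0.6 m/s) (linear speed of jar above 0.6 m/s and contact force between jar and the fingers below 0.05 N).
It fails at once if a bystander is moved by more than 15 mm (distance of any of dropper, pot, slidebox, beaker, dishes from where it was at the start of the episode above 0.015 m).
It also fails if it takes over 72 s, if anything falls off the work surface, if the arm or the gripper's body presses on something with over 40 N, if the wrist force passes 120 N, or if a joint passes its speed limit or range.

## Robot

A 6-joint arm with a two-finger parallel gripper is mounted at the origin on the work surface. World frame = base frame: x ahead of the robot, y to its left, z up, the work surface at z = 0. Lengths are in m, angles in degrees, forces in N, time in s.
With the tool pointing down it reaches from about 0.35 to 0.8 m from the base axis. Payload 7.3 kg.
Tool frame: the origin (TCP) lies between the finger pads; the fingertips stand 25 mm ahead of it and the grasp point (between the pads) lies 6 mm ahead of it; z points along the fingers, y is the direction in which the jaws open and shut (so a half turn about z gives the same grasp; the last joint's range is limited). The gripper opens to 85 mm and grips with 20 to 120 N. Pads are 22 mm wide; open, the fingers measure 114 mm over their backs; the gripper's body (76 mm by 85 mm) begins 54 mm behind the grasp point. The pads swing forward as they close: fully open they stand 13 mm farther back than shut.
Start: joints at [57.238, 19.595, 87.324, -0, 73.075, -8.365], TCP at [0.217, 0.478, 0.256] pointing down, gripper open.
Joint ranges: [-145.02, 145.02], [-44.19, 115.74], [2.07, 154.8], [-57.11, 237.11], [16.16, 152.29], [-177.93, 177.93]. Speed limits (degrees/s): [147.25, 147.25, 180, 180, 180, 180].

## Interface

Orientations are given as [roll, pitch, yaw] about the fixed x, y, z axes, in that order (R = Rz(yaw) Ry(pitch) Rx(roll)).
In Python, from bench import status, cams, env gives the robot as it stands.
- The arm moves only by the shell command python3 -m inch 'ROWS' [FORCE]. ROWS is JSON, a list of rows, each a list of 7 numbers: the shift along the world's x, y, z in cm, then the turn, a rotation vector about the world's x, y, z in degrees, then the opening, from -1 (shut) to 1 (fully open), so that 0 is half open. In form: [[tx, ty, tz, ax, ay, az, gripper], ...]. A call has 1 to 5 rows; each row is the pose to reach, as a shift and turn from the pose commanded when the call began; what a row does not reach only later rows make up. A row lasts 1/12 s, in which the tool goes at most 41.7 mm and 7.16 degrees, less where a joint would pass 70% of its speed; a pose out of reach is approached as far as the arm can. A call with a gripper value outside its range is refused whole. The fingers move at their own pace and stop on an object; FORCE is the grip in N (left out, the last holds). Time passes only in rows, so rows that repeat a pose let the fingers close. It gives the time, the measured TCP pose, the force and the opening at its end, in the units of the state.
- status.state(): the state, without advancing time (a new reading comes with each control period).
- cams.get_image(name): name is "scene" or "top" or "wrist"; returns a dict with "pixels" (384x512x3 uint8, red, green, blue), "fx", "fy", "cx", "cy" (pixels), "R" (3x3) and "t" (3): a world point X has camera coordinates R X + t. Camera axes: x right, y down, z forward; pixel columns grow to the right and rows downward; lengths in m; the calibration is good to about 2 mm. A picture is of the moment at which its call begins. There is no depth.
- env.hand_in(): hands the job in, once; it reports no verdict.
The state is a dict: "time_s": time; "q": joint angles; "qd": joint speeds; "joint_torque": joint torques, N m; "position": TCP position; "orientation": TCP orientation; "contact_force": force on the tool from outside, world axes, zero at the start; "wrist_torque": the same for the moment, N m; "width": finger opening in m.
Only numpy, scipy, OpenCV 4.12 (cv2) and the standard library are available. Lean on these libraries where they do the work, as an engineer would, in place of code of your own. Each camera call takes 0.05 s, during which the arm holds its last target.

## Working session

There is one attempt and no reset: what is moved stays moved. The work goes in short steps, Python scripts to look and compute and a shell command to move; the robot and the scene stay as the last step left them, time stands still between calls to the robot, and variables do not carry over. Pictures are saved under pics/ and viewed, and the job is handed in when it is done.

```bash
ls; mkdir -p pics; python3 - <<'E'
from bench import status,cams
import cv2
print(status.state())
for n in ["scene","top","wrist"]:
    d=cams.get_image(n); cv2.imwrite(f"pics/{n}0.png",d["pixels"][:,:,::-1])
    print(n,d["fx"],d["fy"],d["cx"],d["cy"],d["R"],d["t"])
E
```

```text
pics
{'time_s': 0.0, 'q': array([ 5.72391105e+01,  1.96353093e+01,  8.73789651e+01, -1.99916290e-03,
        7.30756216e+01, -8.36611366e+00]), 'qd': array([-0.0862833 ,  0.05595472, -0.07044882,  0.01834204,  0.02266128,
       -0.0857723 ]), 'joint_torque': array([-9.29199041e-05, -4.33697855e+01, -2.46008313e+01, -5.98142447e-05,
        8.02032795e-03, -9.37933549e-06]), 'position': array([0.21662337, 0.47780523, 0.25562558]), 'orientation': array([-1.79910782e+02, -1.11883634e-02,  1.55605799e+02]), 'contact_force': array([-0.12017858, -0.44130781,  0.25466134]), 'wrist_torque': array([-0.05611659, -0.02588983,  0.01140381]), 'width': 0.08543144123473578}
scene 492.52426881104117 492.52426881104117 260.60707699785894 189.99400742960378 [[ 0.98578876  0.16787484 -0.00620947]
 [ 0.13156113 -0.79447816 -0.59287108]
 [-0.10446142  0.58362872 -0.80527345]] [-0.44701925  0.02874905  1.4241744 ]
top 406.418749807176 406.418749807176 253.26694068236782 184.62191457943985 [[ 0.00367421 -0.99994563  0.00975892]
 [-0.98864448 -0.00509843 -0.15018687]
 [ 0.15022846 -0.00909629 -0.98860946]] [9.95687629e-04 4.76667677e-01 1.19008108e+00]
wrist 293.69319468155527 293.69319468155527 252.33945556193567 192.92202490214623 [[ 0.41153254  0.91139394 -0.00143449]
 [ 0.87932312 -0.39663637  0.26357245]
 [ 0.23964936 -0.10973002 -0.96463854]] [-0.52494042 -0.03541417  0.37867987]
```

View pics/scene0.png

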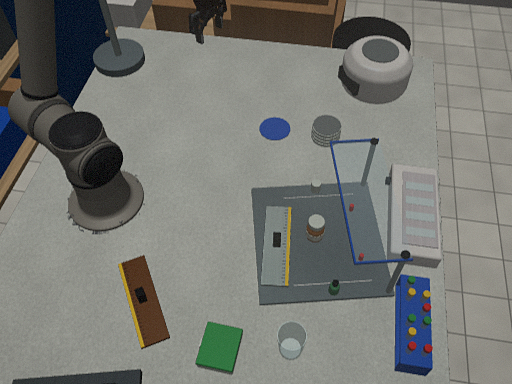

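View pics/top0.png

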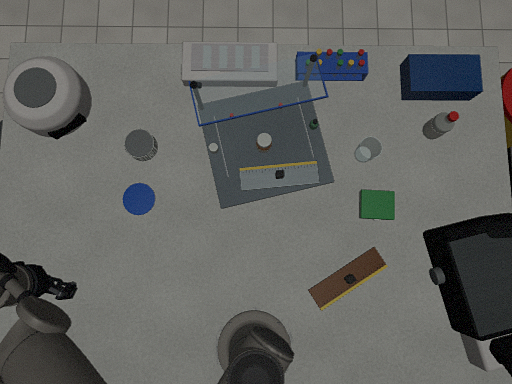

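View pics/wrist0.png

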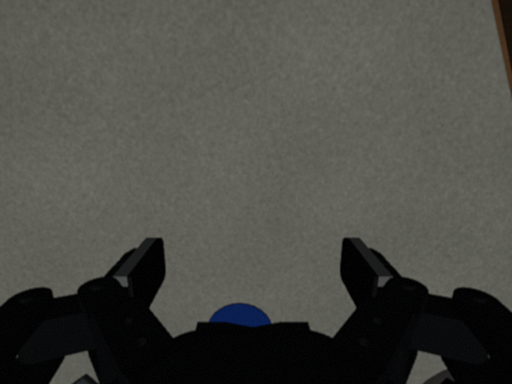

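The scene and top views show the mat at top px (139,199), jar (264,141), fence grip (280,174), studs near (232,116) and (281,107). The brown copy at (349,279) is the decoy. I'll zoom in next.

```bash
python3 - <<'E'
import cv2
a=cv2.imread("pics/top0.png")[70:220,180:345]; cv2.imwrite("pics/topz.png",cv2.convertScaleAbs(cv2.resize(a,None,fx=4.8,fy=4,interpolation=cv2.INTER_CUBIC)[:, :],alpha=1.5))
a=cv2.imread("pics/scene0.png")[130:310,240:420]; cv2.imwrite("pics/scz.png",cv2.convertScaleAbs(cv2.resize(a,None,fx=3.3,fy=3.3,interpolation=cv2.INTER_CUBIC),alpha=1.5))
E
```

```text
(no output)
```

View pics/topz.png

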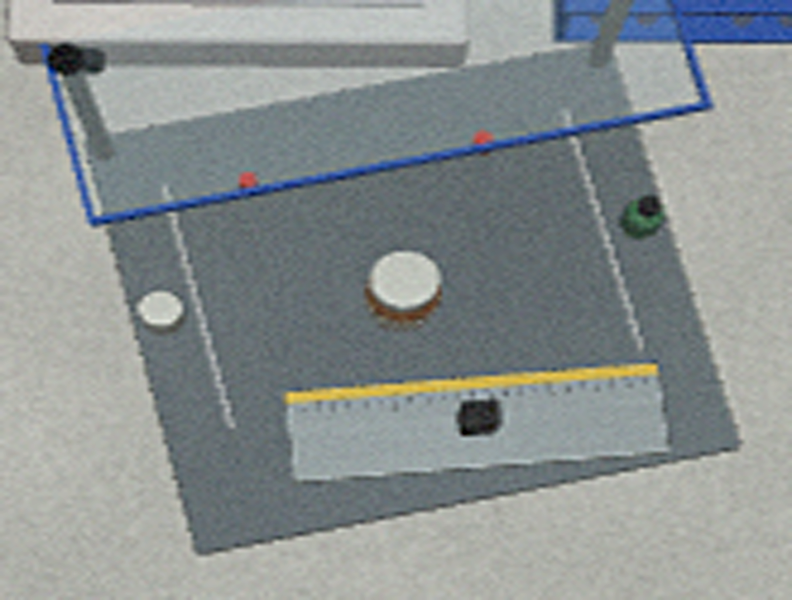

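View pics/scz.png

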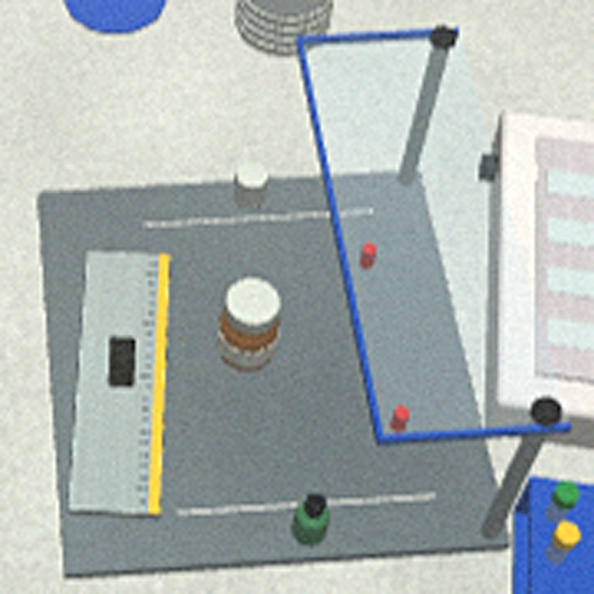

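```bash
cat > h.py <<'E'
import numpy as np, cv2
from bench import status,cams
def ray(d,u,v,z):
    C=-d["R"].T@d["t"]; r=d["R"].T@np.array([(u-d["cx"])/d["fx"],(v-d["cy"])/d["fy"],1.])
    return C+r*(z-C[2])/r[2]
def proj(d,X):
    c=d["R"]@np.asarray(X)+d["t"]; return np.array([d["fx"]*c[0]/c[2]+d["cx"],d["fy"]*c[1]/c[2]+d["cy"]])
def blobs(d,lo,hi,amin=4):
    h=cv2.cvtColor(d["pixels"],cv2.COLOR_RGB2HSV); m=cv2.inRange(h,np.array(lo),np.array(hi))
    n,l,s,c=cv2.connectedComponentsWithStats(m)
    return [(s[i][4],c[i].round(1),s[i][:4]) for i in range(1,n) if s[i][4]>=amin],m
E
python3 - <<'E'
from h import *
T=cams.get_image("top");S=cams.get_image("scene")
t=lambda x,y:((x+.5)/4.8-.5+180,(y+.5)/4-.5+70)
s=lambda x,y:((x+.5)/3.3-.5+240,(y+.5)/3.3-.5+130)
P=lambda *a:print(*[x.round(4) if hasattr(x,'round') else x for x in a])
for n,a,b,z in [("FL",(200,553),(38,193),.012),("FR",(740,443),(65,574),.012),
  ("blade FL",(285,397),(165,254),.022),("blade FR",(657,367),(158,514),.022),("blade BL",(293,480),(88,252),.022),("blade BR",(668,450),(70,511),.022),
  ("grip top",(480,410),(122,350),.062),("jar lid",(405,280),(253,302),.084),("studL top",(249,178),(370,246),.036),("studR top",(483,136),(402,409),.036),
  ("shieldL",(94,222),(299,40),.193),("shieldR",(710,106),(380,438),.193),("pot",(161,306),(252,176),.046),("drop",(649,206),(316,503),.067)]:
    P(n,"top",ray(T,*t(*a),z),"scene",ray(S,*s(*b),z))
for d,n in ((T,"top"),(S,"scene")):
    b,m=blobs(d,(105,150,60),(130,255,255),80)
    for x in b: P(n,x[0],x[1],ray(d,*x[1],.004))
    b,m=blobs(d,(20,120,80),(35,255,255),40)
    for x in b: P(n,'yel',x)
    b1,_=blobs(d,(0,90,60),(8,255,255),4); b2,_=blobs(d,(170,90,60),(180,255,255),4)
    for x in b1+b2: P(n,'red',x)
print(status.state()["time_s"])
E
```

```text
FL top [0.4081 0.1001 0.012 ] scene [0.4084 0.1017 0.012 ]
FR top [ 0.4948 -0.2456  0.012 ] scene [ 0.4922 -0.2454  0.012 ]
blade FL top [0.5274 0.047  0.022 ] scene [0.5279 0.0486 0.022 ]
blade FR top [ 0.5523 -0.1917  0.022 ] scene [ 0.5546 -0.1902  0.022 ]
blade BL top [0.4632 0.0413 0.022 ] scene [0.4631 0.0399 0.022 ]
blade BR top [ 0.4875 -0.1974  0.022 ] scene [ 0.4881 -0.1988  0.022 ]
grip top top [ 0.5106 -0.0747  0.062 ] scene [ 0.5088 -0.0751  0.062 ]
jar lid top [ 0.6037 -0.0275  0.084 ] scene [ 0.6053 -0.028   0.084 ]
studL top top [0.6971 0.0714 0.036 ] scene [0.6974 0.0752 0.036 ]
studR top top [ 0.7321 -0.0799  0.036 ] scene [ 0.7314 -0.0766  0.036 ]
shieldL top [0.6135 0.1502 0.193 ] scene [0.6142 0.1533 0.193 ]
shieldR top [ 0.6974 -0.1966  0.193 ] scene [ 0.6977 -0.1927  0.193 ]
pot top [0.5926 0.1253 0.046 ] scene [0.592  0.1249 0.046 ]
drop top [ 0.6666 -0.1815  0.067 ] scene [ 0.669  -0.1838  0.067 ]
top 1113 [327.   74.7] [ 0.8424 -0.2344  0.004 ]
top 2128 [446.8  72.5] [ 0.8531 -0.6244  0.004 ]
top 776 [138.3 198.7] [0.436  0.3558 0.004 ]
top yel (np.int32(183
[... 1615 characters left out ...]
0), array([351.2, 206.6]), array([350, 204,   4,   7], dtype=int32))
scene red (np.int32(22), array([361. , 256.4]), array([359, 253,   5,   8], dtype=int32))
scene red (np.int32(42), array([426.3, 307.1]), array([423, 304,   8,   8], dtype=int32))
scene red (np.int32(41), array([411.9, 345.4]), array([408, 342,   8,   8], dtype=int32))
scene red (np.int32(41), array([427.8, 348.4]), array([424, 345,   9,   8], dtype=int32))
scene red (np.int32(5), array([408.6, 347.8]), array([408, 347,   2,   3], dtype=int32))
scene red (np.int32(4), array([429. , 347.8]), array([428, 347,   3,   2], dtype=int32))
scene red (np.int32(6), array([425.5, 349.8]), array([424, 348,   4,   4], dtype=int32))
0.25
```

```bash
python3 - <<'E'
from h import *
from scipy.spatial.transform import Rotation as Ro
s=status.state(); R=Ro.from_euler('xyz',s["orientation"],degrees=True).as_matrix()
d=cams.get_image("wrist"); C=-d["R"].T@d["t"]
print("cam in tool",R.T@(C-s["position"]), "axes",(d["R"]@R).round(3))
T=cams.get_image("top")
for n,u,v,z in [("dish",140,140,.054),("mat",138.3,198.7,.004)]: print(n,ray(T,u,v,z).round(3))
print(R.round(3))
E
```

```text
cam in tool [ 0.06646538  0.00053424 -0.11818013] axes [[ 0.002  1.    -0.   ]
 [-0.965  0.002 -0.264]
 [-0.264  0.     0.965]]
dish [0.608 0.345 0.054]
mat [0.436 0.356 0.004]
[[-0.911  0.413 -0.   ]
 [ 0.413  0.911 -0.001]
 [ 0.    -0.001 -1.   ]]
```

```bash
cat >> h.py <<'E'
from scipy.spatial.transform import Rotation as Ro
def Rt(th,psi):
    th,psi=np.radians([th,psi]); z=np.array([np.sin(th)*np.cos(psi),np.sin(th)*np.sin(psi),-np.cos(th)]); y=np.array([-np.sin(psi),np.cos(psi),0]); return np.c_[np.cross(y,z),y,z]
def delta(g,th,psi,back=0):
    """g grasp point; TCP = g-(6mm+back) z"""
    s=status.state(); R0=Ro.from_euler('xyz',s["orientation"],degrees=True).as_matrix(); R1=Rt(th,psi)
    p=np.array(g)-(.006+back)*R1[:,2]; rv=Ro.from_matrix(R1@R0.T).as_rotvec(degrees=True)
    print("t",round(s["time_s"],2),"F",s["contact_force"].round(1),"w",round(s["width"],4),"q",s["q"].round(0)); print("shift cm",((p-s["position"])*100).round(2),"rot",rv.round(2))
E
python3 -c "
from h import *
delta((.6045,-.028,.058),30,13.8,.12)"
```

```text
t 0.35 F [ 0.3 -0.1 -0.2] w 0.0853 q [57. 20. 87.  0. 73. -8.]
shift cm [ 32.65 -52.11  -8.9 ] rot [ -2.81 -30.43  37.31]
```

```bash
python3 -m inch '[[10.9,-17.4,0,-0.95,-10.1,12.4,1],[10.9,-17.4,0,-0.95,-10.1,12.4,1],[10.9,-17.4,0,-0.95,-10.1,12.4,1],[10.9,-17.4,0,-0.95,-10.1,12.4,1],[10.9,-17.4,0,-0.95,-10.1,12.4,1]]' 40
python3 -c "
from h import *
delta((.6045,-.028,.058),30,13.8,.12)"
```

```text
time_s: 0.77
position: [0.3259, 0.3025, 0.2565]
orientation: [177.7, 9.9, 167.9]
contact_force: [1.1, 0.5, 0.1]
width: 0.0855
t 0.77 F [1.1 0.5 0.1] w 0.0855 q [ 37.   7. 104.  -7.  60. -38.]
shift cm [ 21.74 -34.55  -8.94] rot [ -1.86 -20.28  24.81]
```

```bash
python3 -m inch '[[10.9,-17.3,0,-0.95,-10.1,12.4,1],[10.9,-17.3,0,-0.95,-10.1,12.4,1],[10.9,-17.3,0,-0.95,-10.1,12.4,1],[10.9,-17.3,0,-0.95,-10.1,12.4,1],[10.9,-17.3,0,-0.95,-10.1,12.4,1]]'
python3 -m inch '[[10.9,-17.3,-4.5,-0.95,-10.1,12.4,1],[10.9,-17.3,-4.5,-0.95,-10.1,12.4,1],[10.9,-17.3,-4.5,-0.95,-10.1,12.4,1],[10.9,-17.3,-4.5,-0.95,-10.1,12.4,1],[10.9,-17.3,-4.5,-0.95,-10.1,12.4,1]]'
python3 -c "
from h import *
d=cams.get_image('wrist'); cv2.imwrite('pics/w1.png',d['pixels'][:,:,::-1])
np.savez('w1.npz',**d)
delta((.6045,-.028,.058),30,13.8,.12)"
```

```text
time_s: 1.18
position: [0.4351, 0.1292, 0.2568]
orientation: [177.6, 20.1, -179.7]
contact_force: [1.2, 1.2, -0.7]
width: 0.0855
time_s: 1.6
position: [0.504, 0.0238, 0.2269]
orientation: [-180.0, 30.0, -166.1]
contact_force: [1.0, 1.4, 0.2]
width: 0.0857
t 1.65 F [ 4.8 -5.5 -0.9] w 0.0854 q [ -14.    8.  116.   26.   32. -138.]
shift cm [ 3.52 -6.02 -5.9 ] rot [ 0.4  0.2 -0. ]
```

View pics/w1.png

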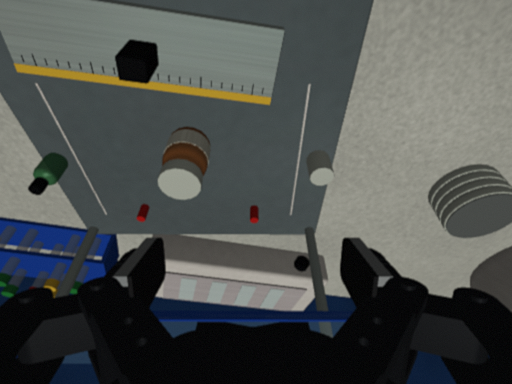

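The wrist view confirms the layout: jar lid at (180,183), studs at (143,212) and (254,214), fence grip at (137,61). I'll refine the positions from this view.

```bash
cat >> h.py <<'E'
import json
def log():
    s=status.state(); open('log.txt','a').write(json.dumps([list(map(float,s[k])) for k in ("q","position","orientation")])+"\n")
_d=delta
def delta(*a,**k): log(); _d(*a,**k)
E
python3 - <<'E'
from h import *
d=dict(np.load('w1.npz'))
a=cv2.resize(d['pixels'][20:250,0:360,::-1],None,fx=2.2,fy=2.2,interpolation=cv2.INTER_CUBIC);cv2.imwrite('pics/w1z.png',cv2.convertScaleAbs(a,alpha=1.6))
for n,u,v,z in [("lid",180,183,.084),("studRtop",141.5,218,.036),("studLtop",254,219,.036),("studRfoot",146,205.5,.012),("studLfoot",254,207,.012)]: print(n,ray(d,u,v,z).round(4))
log()
E
```

```text
lid [ 0.6029 -0.0253  0.084 ]
studRtop [ 0.7308 -0.077   0.036 ]
studLtop [0.6952 0.0739 0.036 ]
studRfoot [ 0.7316 -0.077   0.012 ]
studLfoot [0.697  0.0745 0.012 ]
```

View pics/w1z.png

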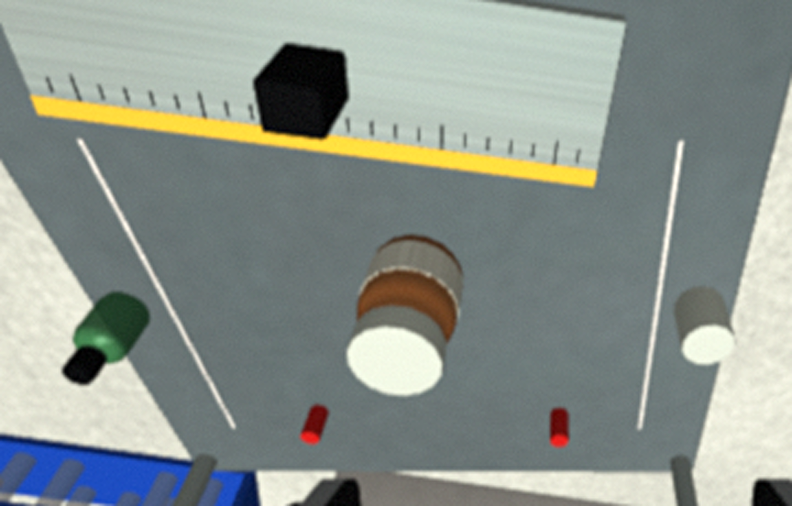

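```bash
python3 -m inch '[[3.4,-5.9,-5.9,0,0,0,1],[3.4,-5.9,-5.9,0,0,0,1],[3.4,-5.9,-5.9,0,0,0,1],[3.4,-5.9,-5.9,0,0,0,1]]'
python3 -c "
from h import *
delta((.6035,-.0265,.058),30,13.8,.0)"
```

```text
time_s: 1.98
position: [0.5384, -0.0365, 0.1657]
orientation: [179.8, 29.7, -166.6]
contact_force: [-0.7, -0.1, 0.2]
width: 0.0853
t 1.98 F [-0.7 -0.1  0.2] w 0.0853 q [ -21.   17.  115.   37.   28. -155.]
shift cm [  6.21   0.93 -10.26] rot [-0.08 -0.36  0.31]
```

```bash
cat > kin.py <<'E'
import numpy as np, json
from scipy.spatial.transform import Rotation as Ro
from scipy.optimize import least_squares
def Rm(a,x): return Ro.from_euler(a,x,degrees=True).as_matrix()
SG=(1,1,1)
def fk(q,p):
    d,h,a1,L2,L3,a3,Lt=p
    A=Rm('z',q[0]); f=q[1]+q[2]-90   # forearm below horizontal
    P=np.array([a1,d,h])+L2*np.array([np.sin(np.radians(q[1])),0,np.cos(np.radians(q[1]))])
    B=Rm('y',f)  # x axis -> forearm
    P=P+B@np.array([L3,0,a3])
    W=A@B@Rm('x',SG[0]*q[3])@Rm('y',SG[1]*q[4])
    z=W@np.array([1,0,0])
    T=W@Rm('y',90)@Rm('z',SG[2]*q[5])
    return A@P+Lt*z, T
def load():
    D=[json.loads(l) for l in open('log.txt')]
    D.append([[57.239,19.635,87.379,-.002,73.0756,-8.366],[.21662,.47780,.25562],[-179.9108,-.0112,155.6058]])
    return D
if __name__=="__main__":
    import itertools
    D=load()
    for s in itertools.product((1,-1),(1,-1),(1,-1)):
        SG=s
        e=[fk(q,np.zeros(7))[1].T@Rm('xyz',o) for q,x,o in D]
        e0=e[0]; print(s,[round(Ro.from_matrix(k@e0.T).magnitude()*57.3,1) for k in e], [round(float(fk(q,np.zeros(7))[1][:,2]@Rm('xyz',o)[:,2]),3) for q,x,o in D])
E
python3 kin.py; wc -l log.txt
```

```text
(1, 1, 1) [0.0, 0.0, 0.0] [1.0, 1.0, 1.0]
(1, 1, -1) [0.0, 34.4, 101.6] [1.0, 1.0, 1.0]
(1, -1, 1) [0.0, 19.0, 171.7] [0.442, 0.571, -0.831]
(1, -1, -1) [0.0, 31.1, 139.2] [0.442, 0.571, -0.831]
(-1, 1, 1) [0.0, 24.9, 52.0] [0.893, 0.842, 1.0]
(-1, 1, -1) [0.0, 12.3, 147.5] [0.893, 0.842, 1.0]
(-1, -1, 1) [0.0, 28.0, 172.6] [0.549, 0.73, -0.831]
(-1, -1, -1) [0.0, 17.7, 131.3] [0.549, 0.73, -0.831]
2 log.txt
```

```bash

python3 -c "
from h import *
delta((.6035,-.0265,.058),15,6,.09)"
```

```text
t 1.98 F [-0.7 -0.1  0.2] w 0.0853 q [ -21.   17.  115.   37.   28. -155.]
shift cm [ 4.03  0.74 -1.5 ] rot [-2.64 14.44 -7.43]
```

```bash
python3 -m inch '[[4,0.7,-1.5,-2.6,14.4,-7.4,1],[4,0.7,-1.5,-2.6,14.4,-7.4,1],[4,0.7,-1.5,-2.6,14.4,-7.4,1]]'
python3 -c "
from h import *
delta((.6035,-.0265,.058),15,6,.0)"
```

```text
time_s: 2.23
position: [0.5753, -0.0263, 0.1547]
orientation: [179.2, 19.3, -171.6]
contact_force: [-0.5, 1.2, -1.3]
width: 0.085
t 2.23 F [-0.5  1.2 -1.3] w 0.085 q [ -14.   23.  103.   14.   37. -123.]
shift cm [ 2.67 -0.04 -9.09] rot [-1.32  4.21 -2.69]
```

```bash
python3 -m inch '[[1.8,0,-5,0,0,0,1],[1.8,0,-5,0,0,0,1]]'
python3 -c "
from h import *
delta((.6035,-.0265,.058),15,6,.0)"
```

```text
time_s: 2.4
position: [0.5936, -0.0249, 0.1022]
orientation: [179.1, 19.4, -171.3]
contact_force: [-1.8, 0.3, -1.0]
width: 0.0855
t 2.4 F [-1.8  0.3 -1. ] w 0.0855 q [ -14.   29.  103.   16.   31. -125.]
shift cm [ 0.83 -0.18 -3.84] rot [-1.44  4.25 -2.97]
```

```bash
python3 -m inch '[[0.6,-0.15,-2,0,3,-1.5,1],[0.6,-0.15,-2,0,3,-1.5,1]]'
python3 -c "
from h import *
d=cams.get_image('wrist'); cv2.imwrite('pics/w2.png',cv2.convertScaleAbs(d['pixels'][:,:,::-1],alpha=1.7))
delta((.6035,-.0265,.058),15,6,.0)"
```

```text
time_s: 2.57
position: [0.5985, -0.027, 0.0818]
orientation: [178.6, 16.2, -173.1]
contact_force: [-1.3, 0.5, 0.7]
width: 0.0855
t 2.62 F [ 0.1  0.9 -0.5] w 0.0856 q [ -13.   32.  101.   13.   33. -120.]
shift cm [ 0.32  0.05 -1.96] rot [-1.49  1.25 -1.41]
```

View pics/w2.png

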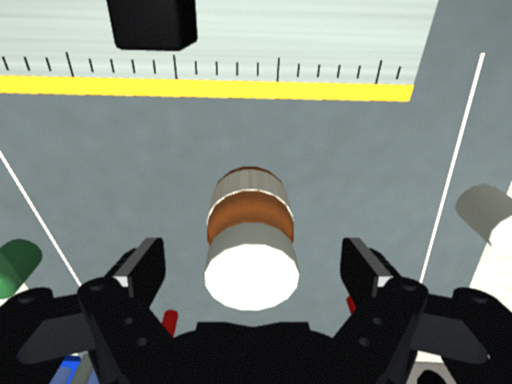

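The jar lies centred between the jaws, with the lid at (252,267). I'll descend the rest and close.

```bash
python3 -m inch '[[0.3,0.05,-1.9,-1.4,1.2,-1.4,1],[0.3,0.05,-1.9,-1.4,1.2,-1.4,1],[0.3,0.05,-1.9,-1.4,1.2,-1.4,-0.3],[0.3,0.05,-1.9,-1.4,1.2,-1.4,-0.3],[0.3,0.05,-1.9,-1.4,1.2,-1.4,-0.3]]' 40
python3 -m inch '[[0,0,0,0,0,0,-0.5],[0,0,0,0,0,0,-0.5],[0,0,0,0,0,0,-0.5]]'
python3 -c "
from h import *
delta((.6035,-.0265,.058),15,6,.0)"
```

```text
time_s: 3.03
position: [0.6023, -0.0279, 0.0664]
orientation: [180.0, 15.3, -174.1]
contact_force: [-0.9, 0.1, 0.3]
width: 0.0514
time_s: 3.28
position: [0.6024, -0.0279, 0.0666]
orientation: [180.0, 15.3, -174.1]
contact_force: [-3.8, 0.5, 8.0]
width: 0.0462
t 3.28 F [-3.8  0.5  8. ] w 0.0462 q [ -12.   34.  100.    9.   32. -115.]
shift cm [-0.04  0.13 -0.28] rot [-0.07  0.27  0.08]
```

```bash
python3 -m inch '[[0,0,1,0,0,0,-0.5],[0,0,2.5,0,0,0,-0.5],[-0.5,0,4.5,0,0,0,-0.5],[-1.5,0,6.5,0,0,0,-0.5],[-3,0,8,0,0,0,-0.5]]'
python3 -c "
from h import *
for n in ('wrist','scene'):
  d=cams.get_image(n); cv2.imwrite(f'pics/{n}3.png',cv2.convertScaleAbs(d['pixels'][:,:,::-1],alpha=1.5))
delta((.6035,-.0265,.058),15,6,.0)"
```

```text
time_s: 3.7
position: [0.5729, -0.0281, 0.1472]
orientation: [-180.0, 15.3, -174.1]
contact_force: [-0.2, 0.2, -1.5]
width: 0.0457
t 3.8 F [ 0.1 -0.1 -2.4] w 0.0458 q [ -13.   24.  101.    8.   40. -114.]
shift cm [ 3.01  0.13 -8.41] rot [-0.02  0.37  0.09]
```

View pics/wrist3.png

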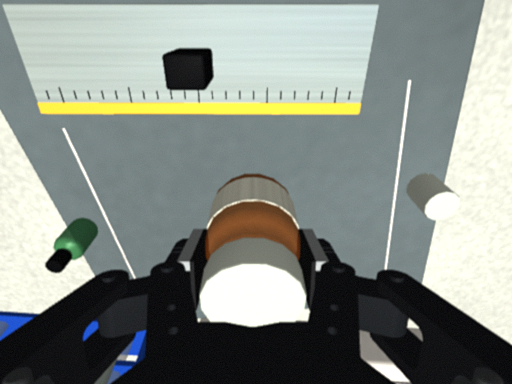

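View pics/scene3.png

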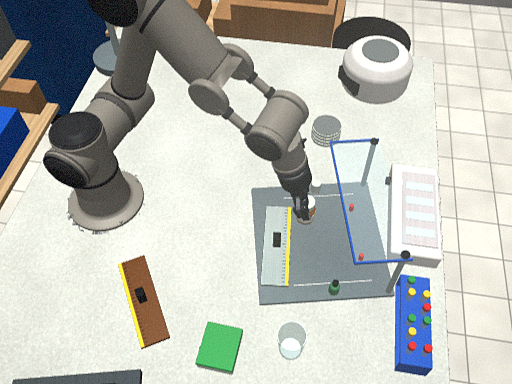

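```bash
python3 -m inch '[[-1,2,0,0,0,4,-0.5],[-2,5,0,0,0,8,-0.5],[-4,9,0,0,0,13,-0.5],[-5.5,12.5,0,0,0,17,-0.5],[-7,16,0,0,0,22,-0.5]]'
python3 -m inch '[[-1.5,4,0,0,0,4,-0.5],[-3,8,0,0,0,8,-0.5],[-4,12,0,0,0,12,-0.5],[-5.5,16,0,0,0,15,-0.5],[-6.5,20,0,0,0,18,-0.5]]'
python3 -m inch '[[-0.1,1.5,-1,0,0,0,-0.5],[-0.2,2.1,-2,0,0,0,-0.5],[-0.2,2.2,-3.5,0,0,0,-0.5],[-0.2,2.2,-5,0,0,0,-0.5]]'
python3 -c "
from h import *
for n in ('wrist','top','scene'):
  d=cams.get_image(n); cv2.imwrite(f'pics/{n}4.png',cv2.convertScaleAbs(d['pixels'][:,:,::-1],alpha=1.5)); np.savez(n+'4.npz',**d)
delta((.437,.355,.050),15,46,.0)"
```

```text
time_s: 4.22
position: [0.501, 0.1336, 0.1444]
orientation: [179.9, 15.1, -152.0]
contact_force: [-0.4, -0.1, -2.2]
width: 0.0458
time_s: 4.63
position: [0.4365, 0.3316, 0.1444]
orientation: [179.9, 15.1, -134.0]
contact_force: [0.9, -0.3, -2.1]
width: 0.0459
time_s: 4.97
position: [0.4357, 0.3521, 0.0936]
orientation: [180.0, 15.1, -134.1]
contact_force: [0.7, -0.3, -1.6]
width: 0.0462
t 5.12 F [ 0.2  1.  -1. ] w 0.046 q [  29.   28.  106.    8.   32. -114.]
shift cm [ 0.07  0.3  -3.74] rot [-0.03 -0.12  0.14]
```

View pics/wrist4.png

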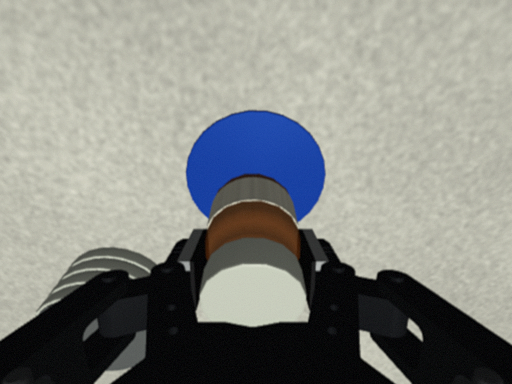

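View pics/scene4.png

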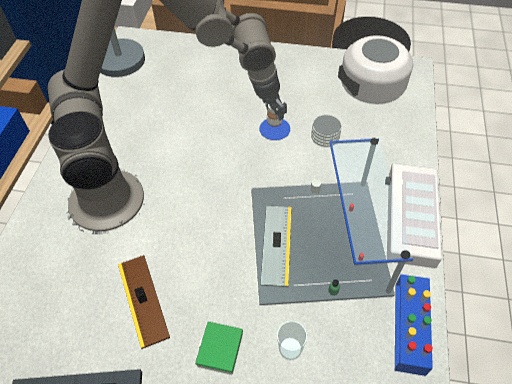

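View pics/top4.png

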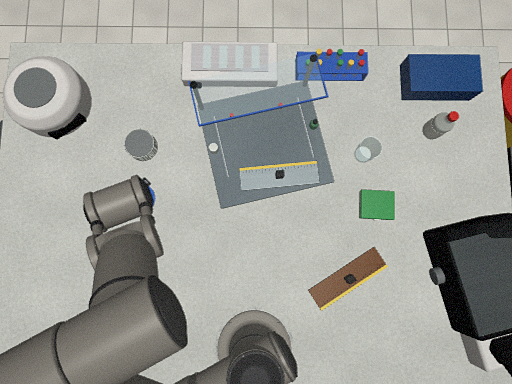

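```bash
python3 - <<'E'
from h import *
d=dict(np.load('wrist4.npz'))
b,m=blobs(d,(105,150,40),(130,255,255),300)
c=max(cv2.findContours(m,0,1)[0],key=cv2.contourArea); h=cv2.convexHull(c); e=cv2.fitEllipse(h[h[:,0,1]<200]); print(e, ray(d,*e[0],.004), status.state()["position"])
print(ray(d,256,170,.004))
# jar bottom edge visible: rear bottom at (252,175) z .039
print(ray(d,252,175,.039))
E
```

```text
((255.09298706054688, 172.29779052734375), (123.34346771240234, 137.7992401123047), 88.83836364746094) [0.4327235  0.35223685 0.004     ] [0.43521243 0.35087453 0.09314729]
[0.43102129 0.3513783  0.004     ]
[0.42341972 0.33953099 0.039     ]
```

```bash
python3 -m inch '[[-0.2,-0.1,-1.2,0,0,0,-0.5],[-0.3,-0.1,-2.2,0,0,0,-0.5],[-0.3,-0.1,-2.9,0,0,0,-0.5],[-0.3,-0.1,-3.1,0,0,0,-0.5],[-0.3,-0.1,-3.2,0,0,0,-0.5]]'
python3 -m inch '[[0,0,-0.1,0,0,0,-0.5],[0,0,-0.2,0,0,0,-0.5],[0,0,-0.3,0,0,0,-0.5]]'
```

```text
time_s: 5.53
position: [0.4332, 0.3508, 0.0629]
orientation: [180.0, 15.2, -134.1]
contact_force: [-0.4, 0.5, -1.7]
width: 0.046
time_s: 5.78
position: [0.4331, 0.3512, 0.0602]
orientation: [180.0, 15.2, -134.1]
contact_force: [-0.8, 0.0, -0.7]
width: 0.0456
```

```bash
python3 -m inch '[[0,0,-0.05,0,0,0,-0.5],[0,0,-0.1,0,0,0,-0.5],[0,0,-0.1,0,0,0,-0.5]]'
python3 -m inch '[[0,0,-0.05,0,0,0,-0.5],[0,0,-0.1,0,0,0,-0.5],[0,0,-0.1,0,0,0,-0.5]]'
```

```text
time_s: 6.03
position: [0.4328, 0.3511, 0.0588]
orientation: [180.0, 15.2, -134.1]
contact_force: [-0.7, 0.1, -1.9]
width: 0.0461
time_s: 6.28
position: [0.4329, 0.3511, 0.0586]
orientation: [180.0, 15.2, -134.1]
contact_force: [-2.3, -2.0, 6.7]
width: 0.046
```

Contact: +6.7 N, at the expected height. I'll open slowly.

```bash
python3 -m inch '[[0,0,0,0,0,0,0.1],[0,0,0,0,0,0,0.3],[0,0,0,0,0,0,0.6],[0,0,0,0,0,0,1],[0,0,0,0,0,0,1]]'
python3 -m inch '[[0,0,0.2,0,0,0,1],[0,0,0.2,0,0,0,1],[0,0,0.2,0,0,0,1]]'
python3 -c "
from h import *
for n in ('wrist',):
  d=cams.get_image(n); cv2.imwrite(f'pics/{n}5.png',cv2.convertScaleAbs(d['pixels'][:,:,::-1],alpha=1.5))
log()"
```

```text
time_s: 6.7
position: [0.4328, 0.3511, 0.0577]
orientation: [180.0, 15.2, -134.1]
contact_force: [0.4, -0.1, 0.1]
width: 0.0852
time_s: 6.95
position: [0.4329, 0.3511, 0.0599]
orientation: [180.0, 15.2, -134.1]
contact_force: [-0.7, -0.9, 0.2]
width: 0.0856
```

View pics/wrist5.png

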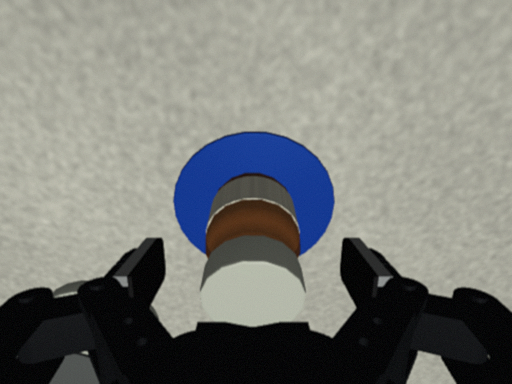

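The jar stands upright and centred on the mat (mat at (254,200), jar axis at column 253). I'll retreat along the tool axis.

```bash
python3 -m inch '[[-0.4,-0.4,2,0,0,0,1],[-1.1,-1.1,6,0,0,0,1],[-2,-2,10,0,0,0,1],[-2.6,-2.6,14,0,0,0,1],[-2.6,-2.6,14,0,0,0,1]]'
cat >> kin.py <<'E'
    SG=(1,1,1)
    f=lambda p:np.concatenate([fk(q,p)[0]-np.array(x) for q,x,o in D])
    r=least_squares(f,[0,.3,0,.4,.4,0,.2]); print(r.x.round(4),abs(r.fun).max(),np.linalg.svd(r.jac)[1].round(3)); np.save('kin.npy',r.x)
E
python3 -c "
from h import *
log()
for n in ('top','scene'):
  d=cams.get_image(n); cv2.imwrite(f'pics/{n}6.png',cv2.convertScaleAbs(d['pixels'][:,:,::-1],alpha=1.5)); np.savez(n+'6.npz',**d)
"; python3 kin.py | tail -1
```

```text
time_s: 7.42
position: [0.409, 0.326, 0.2076]
orientation: [-179.8, 15.9, -134.0]
contact_force: [2.5, 0.4, 1.0]
width: 0.0858
[ 0.0764  0.2229  0.      0.5062  0.3796 -0.0465  0.2885] 2.90913816569649e-06 [6.681 5.16  3.483 0.589 0.353 0.321 0.195]
```

View pics/scene6.png

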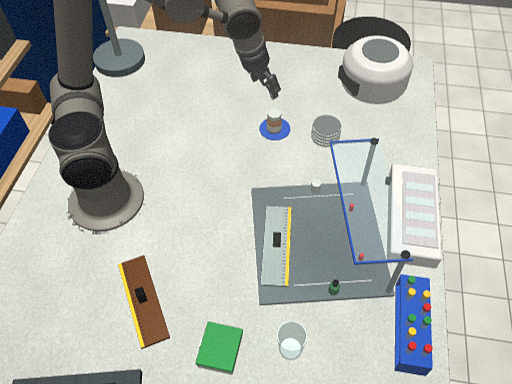

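```bash
cat > ik.py <<'E'
from kin import *
p=np.load('kin.npy')
lo=np.array([-145,-44.2,2.07,-57.1,16.16,-177.9]);hi=np.array([145,115.7,154.8,237.1,152.3,177.9])
def Rt(th,psi,s=1):
    th,psi=np.radians([th,psi]); z=np.array([np.sin(th)*np.cos(psi),np.sin(th)*np.sin(psi),-np.cos(th)]); y=s*np.array([-np.sin(psi),np.cos(psi),0]); return np.c_[np.cross(y,z),y,z]
q0,_,o0=load()[0]; E=fk(np.array(q0),p)[1].T@Rm('xyz',o0)
def ik(g,R,q0):
    t=np.array(g)-.006*R[:,2]
    def f(q):
        x,T=fk(q,p); return np.r_[(x-t)*5,(T@E-R).ravel()]
    r=least_squares(f,np.clip(q0,lo+1,hi-1),bounds=(lo-1,hi+1)); return r.x,np.abs(r.fun).max()
if __name__=="__main__":
    A=((.508,-.075,.050),6.1); B=((.675,-.0115,.050),12.9)
    for s in (1,-1):
      for th in (20,25,30,35,40,45,50,55,60):
        out=[]
        for (g,psi) in (A,B):
          best=[]
          for st in ([-12,30,100,10,30,-115],[-12,30,100,170,30,65],[-12,30,100,10,30,65],[-12,30,100,170,30,-115],[-20,30,100,60,20,-170],[0,30,100,-50,20,0],[0,30,100,90,20,20]):
            q,e=ik(g,Rt(th,psi,s),st)
            if e<1e-4 and not any(np.abs(q-b).max()<2 for b in best): best.append(q)
          out.append([b.round(0).astype(int).tolist() for b in best])
        print(s,th,out)
E
python3 ik.py
```

```text
1 20 [[[-22, 28, 118, 31, 18, -147]], [[-11, 39, 92, 16, 31, -126]]]
1 25 [[], [[-12, 39, 97, 26, 24, -137]]]
1 30 [[[-26, 29, 126, 92, 15, 150]], [[-13, 38, 101, 43, 19, -154]]]
1 35 [[[-28, 30, 129, 115, 21, 124]], [[-14, 38, 104, 70, 16, 178]]]
1 40 [[[-30, 32, 132, 128, 28, 110]], [[-15, 39, 108, 99, 18, 148]]]
1 45 [[[-32, 34, 135, 134, 38, 100]], [[-16, 40, 111, 119, 23, 127]]]
1 50 [[[-34, 38, 138, 138, 47, 93]], [[-17, 41, 114, 130, 30, 115]]]
1 55 [[[-36, 43, 140, 139, 57, 88]], [[-18, 43, 116, 137, 38, 107]]]
1 60 [[[-38, 48, 142, 139, 67, 82]], [[-19, 46, 118, 141, 47, 102]]]
-1 20 [[[-22, 28, 118, 31, 18, 33]], [[-11, 39, 92, 16, 31, 54]]]
-1 25 [[], [[-12, 39, 97, 26, 24, 43]]]
-1 30 [[[-26, 29, 126, 92, 15, -30]], [[-13, 38, 101, 43, 19, 26]]]
-1 35 [[[-28, 30, 129, 115, 21, -56]], [[-14, 38, 104, 70, 16, -2]]]
-1 40 [[[-30, 32, 132, 128, 28, -70]], [[-15, 39, 108, 99, 18, -32]]]
-1 45 [[[-32, 34, 135, 134, 38, -80]], [[-16, 40, 111, 119, 23, -53]]]
-1 50 [[[-34, 38, 138, 138, 47, -87]], [[-17, 41, 114, 130, 30, -65]]]
-1 55 [[[-36, 43, 140, 139, 57, -92]], [[-18, 43, 116, 137, 38, -73]]]
-1 60 [[[-38, 48, 142, 139, 67, -98]], [[-19, 46, 118, 141, 47, -78]]]
```

```bash
cat > plan.py <<'E'
from ik import *
import sys
from bench import status
qs=np.array(status.state()["q"])
def path(qe,N,first,n=5):
    Q=[qs+(qe-qs)*i/N for i in range(N+1)]
    X=[fk(q,p) for q in Q]
    x0,T0=X[first]
    for x,T in X[first+1:first+1+n]:
        rv=Ro.from_matrix(T@T0.T).as_rotvec(degrees=True); print(((x-x0)*100).round(1).tolist()+rv.round(1).tolist(), "abs",x.round(3),"z",(T@E)[:,2].round(2))
E
python3 - <<'E'
from plan import *
qe,e=ik((.508,-.075,.15),Rt(55,6.1,-1),[-34,34,120,138,57,-92]); print(qs.round(1),qe.round(1),e)
N=24
X=[fk(qs+(qe-qs)*i/N,p) for i in range(N+1)]
for i,(x,T) in enumerate(X):
    m=0 if i==0 else Ro.from_matrix(T@X[i-1][1].T).magnitude()*57.3
    w=x-.2885*(T@E)[:,2]
    if i%3==0: print(i,x.round(3),(T@E)[:,2].round(2),"dr",round(m,1),"dx",0 if i==0 else np.linalg.norm(x-X[i-1][0]).round(3),"wrist",w.round(2))
E
```

```text
[  27.5   15.4  104.8    6.7   45.3 -112.5] [-36.   22.1 138.  124.4  41.8 -70. ] 8.845701948700935e-13
0 [0.407 0.325 0.202] [ 0.19  0.19 -0.96] dr 0 dx 0 wrist [0.35 0.27 0.48]
3 [0.404 0.304 0.179] [ 0.1   0.31 -0.95] dr 8.6 dx 0.009 wrist [0.37 0.21 0.45]
6 [0.412 0.284 0.169] [ 0.09  0.44 -0.89] dr 8.7 dx 0.008 wrist [0.38 0.16 0.43]
9 [0.431 0.26  0.166] [ 0.16  0.55 -0.82] dr 8.9 dx 0.012 wrist [0.38 0.1  0.4 ]
12 [0.459 0.224 0.168] [ 0.29  0.61 -0.74] dr 9.0 dx 0.017 wrist [0.37 0.05 0.38]
15 [0.489 0.171 0.17 ] [ 0.46  0.59 -0.67] dr 9.0 dx 0.022 wrist [0.36 0.   0.36]
18 [0.512 0.101 0.169] [ 0.62  0.49 -0.61] dr 9.1 dx 0.026 wrist [ 0.33 -0.04  0.34]
21 [0.519 0.016 0.164] [ 0.75  0.31 -0.58] dr 9.1 dx 0.03 wrist [ 0.3  -0.07  0.33]
24 [ 0.503 -0.076  0.153] [ 0.81  0.09 -0.57] dr 9.1 dx 0.032 wrist [ 0.27 -0.1   0.32]
```

```bash
cat >> plan.py <<'E'
QE=np.array([-36,22.1,138,124.4,41.8,-70.])
if __name__=="__main__":
    print(status.state()["time_s"],qs.round(0)); path(QE,int(sys.argv[1]),0)
E
python3 plan.py 34
```

```text
7.5167 [  27.   15.  105.    7.   45. -113.]
[-0.2, -0.6, -0.6, 2.4, 2.5, -4.9] abs [0.406 0.32  0.195] z [ 0.16  0.22 -0.96]
[-0.3, -1.1, -1.2, 4.8, 5.0, -9.8] abs [0.405 0.314 0.19 ] z [ 0.14  0.24 -0.96]
[-0.3, -1.6, -1.7, 7.2, 7.4, -14.8] abs [0.404 0.309 0.185] z [ 0.12  0.27 -0.95]
[-0.3, -2.0, -2.1, 9.6, 9.8, -19.8] abs [0.404 0.305 0.18 ] z [ 0.11  0.3  -0.95]
[-0.3, -2.5, -2.5, 12.1, 12.1, -24.9] abs [0.405 0.3   0.177] z [ 0.1   0.33 -0.94]
```

```bash
python3 -m inch '[[-0.2,-0.6,-0.6,2.4,2.5,-4.9,1],[-0.3,-1.1,-1.2,4.8,5,-9.8,1],[-0.3,-1.6,-1.7,7.2,7.4,-14.8,1],[-0.3,-2,-2.1,9.6,9.8,-19.8,1],[-0.3,-2.5,-2.5,12.1,12.1,-24.9,1]]'; python3 plan.py 29
```

```text
time_s: 7.93
position: [0.4032, 0.2997, 0.1727]
orientation: [162.9, 10.9, -163.3]
contact_force: [-0.1, 0.4, 0.5]
width: 0.0851
7.9333 [  18.   17.  110.   24.   45. -106.]
[0.1, -0.4, -0.3, 2.4, 2.3, -5.2] abs [0.404 0.295 0.17 ] z [ 0.08  0.37 -0.93]
[0.3, -0.9, -0.5, 4.8, 4.5, -10.4] abs [0.406 0.291 0.168] z [ 0.08  0.4  -0.91]
[0.6, -1.3, -0.7, 7.2, 6.6, -15.6] abs [0.409 0.286 0.166] z [ 0.09  0.43 -0.9 ]
[0.9, -1.8, -0.8, 9.7, 8.7, -20.9] abs [0.412 0.281 0.165] z [ 0.09  0.46 -0.88]
[1.3, -2.3, -0.9, 12.1, 10.8, -26.2] abs [0.416 0.276 0.164] z [ 0.11  0.48 -0.87]
```

Tracks well.

```bash
python3 -m inch '[[0.1,-0.4,-0.3,2.4,2.3,-5.2,1],[0.3,-0.9,-0.5,4.8,4.5,-10.4,1],[0.6,-1.3,-0.7,7.2,6.6,-15.6,1],[0.9,-1.8,-0.8,9.7,8.7,-20.9,1],[1.3,-2.3,-0.9,12.1,10.8,-26.2,1]]'; python3 plan.py 24
```

```text
time_s: 8.35
position: [0.4161, 0.2765, 0.1638]
orientation: [150.4, 0.7, 168.9]
contact_force: [0.6, -0.2, -0.2]
width: 0.0854
8.35 [   9.   18.  115.   41.   44. -100.]
[0.5, -0.6, -0.0, 2.4, 2.0, -5.3] abs [0.421 0.271 0.163] z [ 0.12  0.51 -0.85]
[1.0, -1.2, -0.1, 4.9, 4.0, -10.7] abs [0.426 0.265 0.163] z [ 0.14  0.53 -0.83]
[1.5, -1.8, -0.1, 7.4, 6.0, -16.1] abs [0.431 0.258 0.163] z [ 0.16  0.55 -0.82]
[2.1, -2.6, -0.0, 9.9, 7.8, -21.5] abs [0.437 0.251 0.164] z [ 0.19  0.57 -0.8 ]
[2.8, -3.4, 0.0, 12.5, 9.7, -27.0] abs [0.444 0.243 0.164] z [ 0.22  0.59 -0.78]
```

```bash
python3 -m inch '[[0.5,-0.6,0,2.4,2,-5.3,1],[1,-1.2,0,4.9,4,-10.7,1],[1.5,-1.8,0,7.4,6,-16.1,1],[2.1,-2.6,0,9.9,7.8,-21.5,1],[2.8,-3.4,0,12.5,9.7,-27,1]]'; python3 plan.py 19
```

```text
time_s: 8.77
position: [0.4442, 0.2424, 0.1639]
orientation: [143.1, -13.1, 142.5]
contact_force: [-0.3, -0.1, 0.0]
width: 0.0855
8.7667 [ -0.  19. 120.  59.  43. -94.]
[0.7, -0.9, 0.1, 2.5, 1.8, -5.5] abs [0.451 0.233 0.164] z [ 0.25  0.6  -0.76]
[1.4, -1.9, 0.1, 5.1, 3.5, -11.0] abs [0.458 0.224 0.165] z [ 0.29  0.61 -0.74]
[2.1, -3.0, 0.2, 7.7, 5.2, -16.5] abs [0.465 0.213 0.166] z [ 0.33  0.61 -0.72]
[2.8, -4.1, 0.3, 10.3, 6.8, -22.0] abs [0.472 0.201 0.167] z [ 0.37  0.61 -0.71]
[3.5, -5.4, 0.3, 13.0, 8.4, -27.6] abs [0.479 0.188 0.167] z [ 0.41  0.6  -0.69]
```

```bash
python3 -m inch '[[0.7,-0.9,0.1,2.5,1.8,-5.5,1],[1.4,-1.9,0.1,5.1,3.5,-11,1],[2.1,-3,0.2,7.7,5.2,-16.5,1],[2.8,-4.1,0.3,10.3,6.8,-22,1],[3.5,-5.4,0.3,13,8.4,-27.6,1]]'; python3 plan.py 14
```

```text
time_s: 9.18
position: [0.4794, 0.1883, 0.167]
orientation: [141.4, -28.3, 115.2]
contact_force: [0.2, 0.5, -0.0]
width: 0.0859
9.1833 [-10.  19. 125.  76.  43. -87.]
[0.7, -1.4, 0.1, 2.6, 1.5, -5.6] abs [0.486 0.175 0.168] z [ 0.45  0.59 -0.67]
[1.3, -2.8, 0.1, 5.3, 2.9, -11.2] abs [0.493 0.16  0.168] z [ 0.49  0.58 -0.66]
[1.9, -4.4, 0.1, 8.0, 4.3, -16.8] abs [0.499 0.144 0.168] z [ 0.53  0.56 -0.64]
[2.5, -6.1, 0.1, 10.7, 5.6, -22.4] abs [0.504 0.128 0.168] z [ 0.57  0.53 -0.63]
[3.0, -7.8, 0.1, 13.4, 6.8, -28.0] abs [0.509 0.11  0.168] z [ 0.6   0.5  -0.62]
```

```bash
python3 -m inch '[[0.7,-1.4,0.1,2.6,1.5,-5.6,1],[1.3,-2.8,0.1,5.3,2.9,-11.2,1],[1.9,-4.4,0.1,8,4.3,-16.8,1],[2.5,-6.1,0.1,10.7,5.6,-22.4,1],[3,-7.8,0.1,13.4,6.8,-28,1]]'; python3 plan.py 9
```

```text
time_s: 9.6
position: [0.5092, 0.11, 0.1677]
orientation: [146.9, -42.4, 83.8]
contact_force: [0.5, 0.5, -0.3]
width: 0.0855
9.6 [-19.  20. 129.  93.  42. -81.]
[0.4, -1.8, -0.0, 2.7, 1.1, -5.7] abs [0.513 0.092 0.167] z [ 0.64  0.47 -0.61]
[0.7, -3.7, -0.1, 5.5, 2.2, -11.3] abs [0.516 0.073 0.167] z [ 0.67  0.43 -0.6 ]
[0.9, -5.7, -0.2, 8.2, 3.1, -17.0] abs [0.518 0.053 0.166] z [ 0.71  0.39 -0.59]
[1.0, -7.8, -0.3, 10.9, 4.0, -22.7] abs [0.519 0.032 0.165] z [ 0.73  0.35 -0.58]
[0.9, -9.9, -0.5, 13.7, 4.8, -28.5] abs [0.518 0.011 0.163] z [ 0.76  0.3  -0.58]
```

```bash
python3 -m inch '[[0.4,-1.8,0,2.7,1.1,-5.7,1],[0.7,-3.7,-0.1,5.5,2.2,-11.3,1],[0.9,-5.7,-0.2,8.2,3.1,-17,1],[1,-7.8,-0.3,10.9,4,-22.7,1],[0.9,-9.9,-0.5,13.7,4.8,-28.5,1]]'; python3 plan.py 4
```

```text
time_s: 10.02
position: [0.518, 0.011, 0.1628]
orientation: [161.9, -52.5, 44.0]
contact_force: [0.4, -0.6, 0.1]
width: 0.0851
10.0167 [-29.  21. 134. 111.  42. -75.]
[-0.2, -2.1, -0.2, 2.7, 0.7, -5.8] abs [ 0.516 -0.01   0.161] z [ 0.78  0.25 -0.58]
[-0.5, -4.3, -0.4, 5.4, 1.3, -11.5] abs [ 0.513 -0.032  0.159] z [ 0.8   0.2  -0.57]
[-0.9, -6.4, -0.6, 8.1, 1.8, -17.3] abs [ 0.509 -0.053  0.157] z [ 0.81  0.14 -0.57]
[-1.5, -8.6, -0.9, 10.8, 2.2, -23.1] abs [ 0.503 -0.075  0.154] z [ 0.82  0.09 -0.57]
```

```bash
python3 -m inch '[[-0.2,-2.1,-0.2,2.7,0.7,-5.8,1],[-0.5,-4.3,-0.4,5.4,1.3,-11.5,1],[-0.9,-6.4,-0.6,8.1,1.8,-17.3,1],[-1.5,-8.6,-0.9,10.8,2.2,-23.1,1],[-1.5,-8.6,-0.9,10.8,2.2,-23.1,1]]'
cat >> h.py <<'E'
from ik import Rt as Rt
_s=-1
def delta(g,th,psi,back=0):
    log(); s=status.state(); R0=Ro.from_euler('xyz',s["orientation"],degrees=True).as_matrix(); R1=Rt(th,psi,_s)
    p=np.array(g)-(.006+back)*R1[:,2]; rv=Ro.from_matrix(R1@R0.T).as_rotvec(degrees=True)
    print("t",round(s["time_s"],2),"F",s["contact_force"].round(1),"w",round(s["width"],4),"q",s["q"].round(0)); print("pos",s["position"].round(4),"shift cm",((p-s["position"])*100).round(2),"rot",rv.round(2))
E
python3 -c "
from h import *
d=cams.get_image('wrist'); cv2.imwrite('pics/w7.png',cv2.convertScaleAbs(d['pixels'][:,:,::-1],alpha=1.7)); np.savez('w7.npz',**d)
d=cams.get_image('scene'); cv2.imwrite('pics/s7.png',cv2.convertScaleAbs(d['pixels'][:,:,::-1],alpha=1.5))
delta((.508,-.075,.05),55,6.1)"
```

```text
time_s: 10.43
position: [0.5021, -0.0754, 0.1533]
orientation: [179.9, -55.0, 6.1]
contact_force: [-0.2, 0.1, -0.4]
width: 0.0854
t 10.53 F [0.5 0.2 0.4] w 0.0853 q [-36.  22. 138. 124.  42. -70.]
pos [ 0.5031 -0.0736  0.1543] shift cm [  0.    -0.19 -10.09] rot [ 0.26  0.14 -0.42]
```

View pics/w7.png

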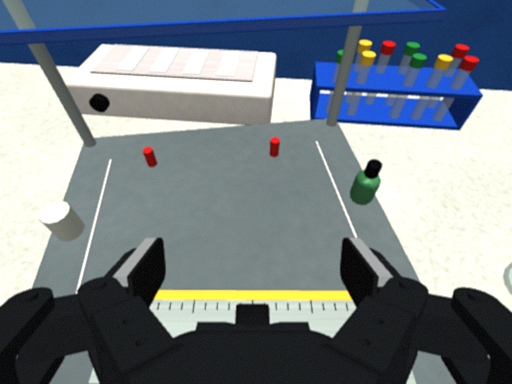

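View pics/s7.png

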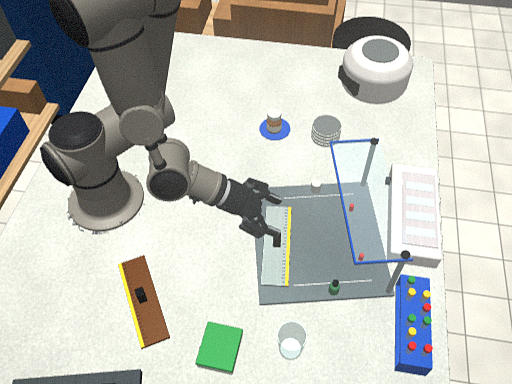

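The wrist view shows both studs clearly ((150,157) and (275,147)), and the yellow edge is level in the image, so the yaw is aligned. I'll descend over the block.

```bash
python3 -m inch '[[0.1,0,-3,0,0,0,1],[0.1,0,-5.5,0,0,0,1],[0.1,0,-7,0,0,0,1],[0.1,0,-7.5,0,0,0,1]]'
python3 -c "
from h import *
d=cams.get_image('wrist'); cv2.imwrite('pics/w8.png',cv2.convertScaleAbs(d['pixels'][:,:,::-1],alpha=1.7)); np.savez('w8.npz',**d)
d=cams.get_image('scene'); cv2.imwrite('pics/s8.png',cv2.resize(cv2.convertScaleAbs(d['pixels'][130:310,160:400,::-1],alpha=1.5),None,fx=3,fy=3))
delta((.508,-.075,.05),55,6.1)"
```

```text
time_s: 10.87
position: [0.5042, -0.0727, 0.0781]
orientation: [179.6, -55.1, 6.9]
contact_force: [0.2, 0.4, -0.5]
width: 0.0859
t 10.97 F [ 0.  -0.4  0.1] w 0.0855 q [-36.  37. 140. 137.  53. -88.]
pos [ 0.5045 -0.0729  0.0795] shift cm [-0.14 -0.26 -2.6 ] rot [ 0.19  0.18 -0.48]
```

View pics/w8.png

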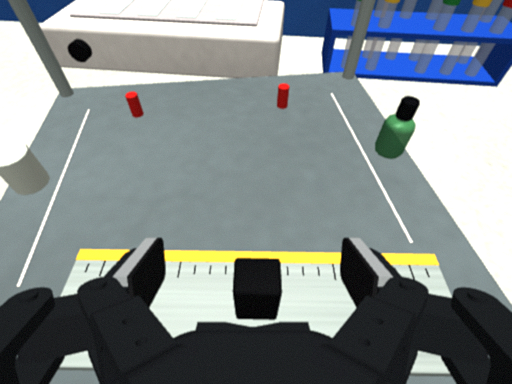

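View pics/s8.png

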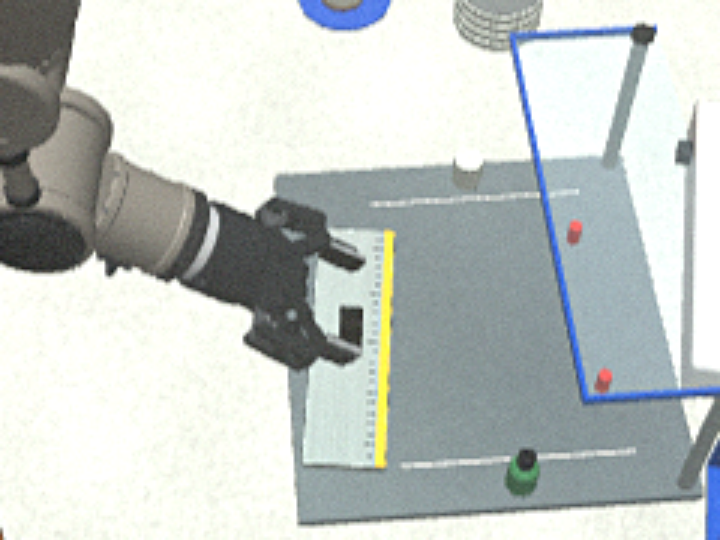

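```bash
python3 -m inch '[[0,-0.2,-1,0,0,-0.6,1],[0,-0.25,-2,0.1,0.1,-0.6,1],[0,-0.25,-2.5,0.1,0.1,-0.6,1],[0,-0.25,-2.5,0.1,0.1,-0.6,1]]'
python3 -c "
from h import *
d=cams.get_image('wrist'); cv2.imwrite('pics/w9.png',cv2.convertScaleAbs(d['pixels'][:,:,::-1],alpha=1.7)); np.savez('w9.npz',**d)
d=cams.get_image('scene'); cv2.imwrite('pics/s9.png',cv2.resize(cv2.convertScaleAbs(d['pixels'][170:290,220:380,::-1],alpha=1.5),None,fx=4.5,fy=4.5))
delta((.508,-.075,.05),55,6.1)"
```

```text
time_s: 11.3
position: [0.5049, -0.0762, 0.0558]
orientation: [179.6, -55.2, 6.2]
contact_force: [0.2, -0.2, 0.1]
width: 0.0858
t 11.4 F [-0.   0.6 -0.9] w 0.0852 q [-36.  42. 140. 140.  57. -92.]
pos [ 0.5049 -0.0763  0.0564] shift cm [-0.18  0.07 -0.29] rot [0.21 0.27 0.21]
```

View pics/w9.png

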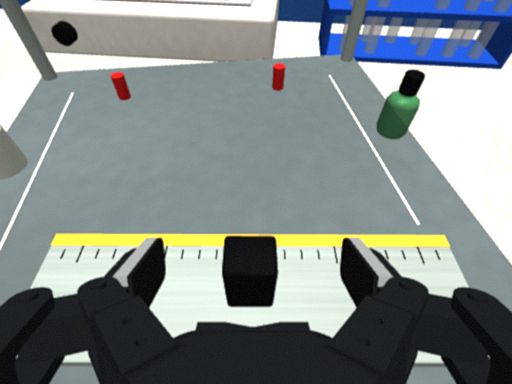

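View pics/s9.png

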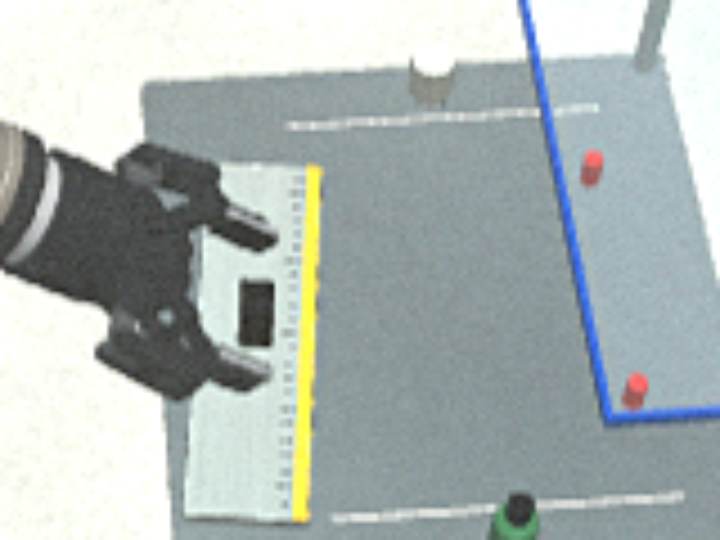

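The block is centred between the fingers (column 250) and the edge is level. Closing.

```bash
python3 -m inch '[[0,0,0,0,0,0,0],[0,0,0,0,0,0,-0.3],[0,0,0,0,0,0,-0.6],[0,0,0,0,0,0,-0.9],[0,0,0,0,0,0,-0.9]]' 30
python3 -m inch '[[0,0,0,0,0,0,-0.9],[0,0,0,0,0,0,-0.9],[0,0,0,0,0,0,-0.9]]'
python3 -c "
from h import *
d=cams.get_image('wrist'); cv2.imwrite('pics/w10.png',cv2.convertScaleAbs(d['pixels'][:,:,::-1],alpha=1.7)); np.savez('w10.npz',**d)
delta((.508,-.075,.05),55,6.1)"
```

```text
time_s: 11.82
position: [0.5048, -0.0763, 0.056]
orientation: [179.6, -55.2, 6.2]
contact_force: [1.8, 9.1, 6.3]
width: 0.0257
time_s: 12.07
position: [0.5047, -0.0763, 0.0561]
orientation: [179.6, -55.2, 6.2]
contact_force: [-3.8, 0.8, 5.2]
width: 0.0235
t 12.12 F [-3.6  1.3  5. ] w 0.0236 q [-36.  42. 140. 140.  57. -92.]
pos [ 0.5047 -0.0763  0.0561] shift cm [-0.16  0.07 -0.26] rot [0.19 0.27 0.23]
```

View pics/w10.png

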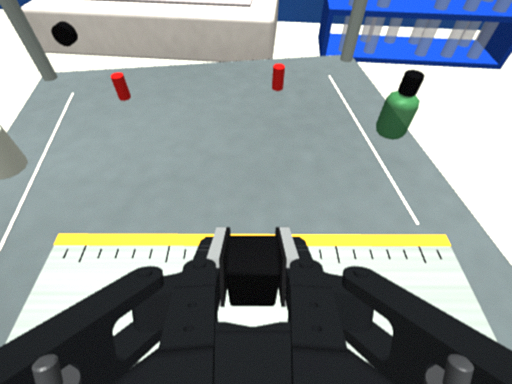

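```bash
cat > meas.py <<'E'
from h import *
def meas(d,pre=True):
    h=cv2.cvtColor(d["pixels"],cv2.COLOR_RGB2HSV)
    m=cv2.inRange(h,np.array((20,130,60)),np.array((35,255,255)))
    n,l,st,c=cv2.connectedComponentsWithStats(m); 
    pts=[]
    big=[i for i in range(1,n) if st[i][4]>60]
    M=np.isin(l,big); u0,u1=np.where(M.any(0))[0][[0,-1]]
    cols=[u for u in range(u0+4,u1-3) if M[:,u].any()]
    top=[(u,np.where(M[:,u])[0].min()-0.5) for u in cols]
    P=np.array([ray(d,u,v,.022)[:2] for u,v in top])
    L=P[0];Rr=P[-1]
    # robust line
    vx,vy,x0,y0=cv2.fitLine(P.astype(np.float32),cv2.DIST_HUBER,0,.001,.001).ravel()
    y=np.array([vx,vy]); y=y if y[1]>0 else -y
    yaw=np.degrees(np.arctan2(-y[0],y[1])); xdir=np.array([y[1],-y[0]])
    e=[ray(d,u0-.5,top[0][1],.022)[:2],ray(d,u1+.5,top[-1][1],.022)[:2]]
    mid=(e[0]+e[1])/2; line0=np.array([x0,y0]); mid=mid+xdir*((line0-mid)@xdir)
    print("yel cols",u0,u1,"rows",top[0][1],top[-1][1],"edge mid",mid.round(4),"len",np.linalg.norm(e[0]-e[1]).round(4),"yaw",yaw.round(2),"blade centre",(mid-.035*xdir).round(4))
    r=cv2.inRange(h,np.array((0,150,50)),np.array((7,255,255)))|cv2.inRange(h,np.array((173,150,50)),np.array((180,255,255)))
    n,l,st,c=cv2.connectedComponentsWithStats(r); out=[]
    for i in range(1,n):
        if 60<st[i][4]<2500 and st[i][3]>st[i][2]:
            # fit axis x,y by matching centroid at mid-height z=.024 and compare
            X=ray(d,*c[i],.024)[:2]; vb=st[i][1]+st[i][3]-.5
            out.append((c[i],X)); print("stud px",c[i].round(1),st[i][:5],"xy",X.round(4),"ahead of edge line mm",((X-line0)@xdir*1000-6).round(1),"y",((X-mid)@y*1000).round(1))
    return mid,yaw,out
if __name__=="__main__":
    import sys; meas(dict(np.load(sys.argv[1])))
E
python3 meas.py w10.npz; python3 meas.py w9.npz; python3 meas.py w7.npz
```

```text
yel cols 54 450 rows 233.5 235.5 edge mid [ 0.5442 -0.0717] len 0.2466 yaw 6.03 blade centre [ 0.5094 -0.0753]
stud px [277.8  76.1] [273  64  12  26 256] xy [ 0.735  -0.0782] ahead of edge line mm 183.1 y -26.6
stud px [120.2  85.7] [111  73  19  27 307] xy [0.699  0.0755] ahead of edge line mm 163.4 y 130.1
yel cols 51 449 rows 234.5 236.5 edge mid [ 0.5438 -0.0704] len 0.2467 yaw 5.93 blade centre [ 0.509 -0.074]
stud px [278.1  76.1] [273  63  12  27 264] xy [ 0.7345 -0.0783] ahead of edge line mm 182.8 y -27.6
stud px [120.3  85.3] [111  72  19  28 314] xy [0.6991 0.0756] ahead of edge line mm 163.6 y 129.1
yel cols 154 452 rows 289.5 54.5 edge mid [ 0.777  -0.1965] len 0.6401 yaw 62.35 blade centre [ 0.7607 -0.2275]
stud px [274.1 146.2] [270 137  10  20 144] xy [ 0.7338 -0.0784] ahead of edge line mm 78.6 y 93.1
stud px [149.3 156. ] [143 147  13  20 167] xy [0.6986 0.0751] ahead of edge line mm 198.2 y 195.5
```

```bash
python3 -m inch '[[0.4,0.25,0,0,0,0.7,-0.9],[0.9,0.55,0,0,0,1.4,-0.9],[1.4,0.85,0,0,0,2.1,-0.9],[1.8,1.1,0,0,0,2.8,-0.9],[2.2,1.35,0,0,0,3.4,-0.9]]'
python3 -m inch '[[0.4,0.25,0,0,0,0.7,-0.9],[0.9,0.55,0,0,0,1.4,-0.9],[1.4,0.85,0,0,0,2.1,-0.9],[1.8,1.1,0,0,0,2.8,-0.9],[2.2,1.4,0,0,0,3.5,-0.9]]'
python3 -m inch '[[0,0,0,0,0,0,-0.9],[0,0,0,0,0,0,-0.9]]'
python3 -c "
from h import *
d=cams.get_image('wrist'); cv2.imwrite('pics/w11.png',cv2.convertScaleAbs(d['pixels'][:,:,::-1],alpha=1.7)); np.savez('w11.npz',**d)
d=cams.get_image('scene'); cv2.imwrite('pics/s11.png',cv2.resize(cv2.convertScaleAbs(d['pixels'][130:310,200:420,::-1],alpha=1.5),None,fx=3.3,fy=3.3))
delta((.675,-.0115,.05),55,12.9)";python3 meas.py w11.npz
```

```text
time_s: 12.53
position: [0.527, -0.0638, 0.0561]
orientation: [179.6, -55.2, 9.5]
contact_force: [-4.6, -3.9, 5.2]
width: 0.0237
time_s: 12.95
position: [0.5491, -0.0498, 0.0561]
orientation: [179.6, -55.2, 13.0]
contact_force: [-5.0, -3.8, 6.4]
width: 0.0232
time_s: 13.12
position: [0.5494, -0.0494, 0.0561]
orientation: [179.5, -55.3, 13.1]
contact_force: [2.4, -0.1, 2.3]
width: 0.0234
t 13.22 F [ 4.1 -0.7  1.9] w 0.0236 q [-31.  41. 133. 134.  51. -86.]
pos [ 0.5493 -0.0494  0.0561] shift cm [12.09  3.68 -0.26] rot [0.19 0.34 0.2 ]
yel cols 54 450 rows 233.5 235.5 edge mid [ 0.5882 -0.0403] len 0.2466 yaw 13.0 blade centre [ 0.5541 -0.0482]
stud px [155.2 106.6] [146  93  19  29 349] xy [0.6989 0.0755] ahead of edge line mm 127.9 y 87.9
stud px [328.7 107.4] [321  94  17  29 332] xy [ 0.7341 -0.0786] ahead of edge line mm 127.5 y -70.1
```

View pics/w11.png

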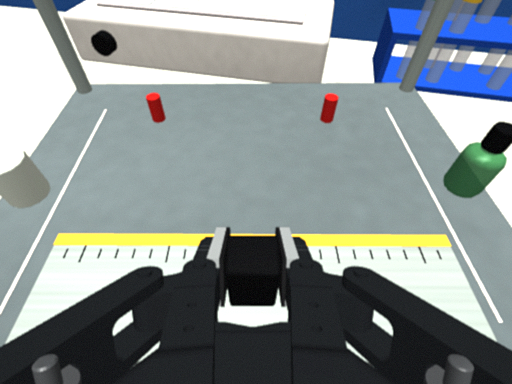

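View pics/s11.png

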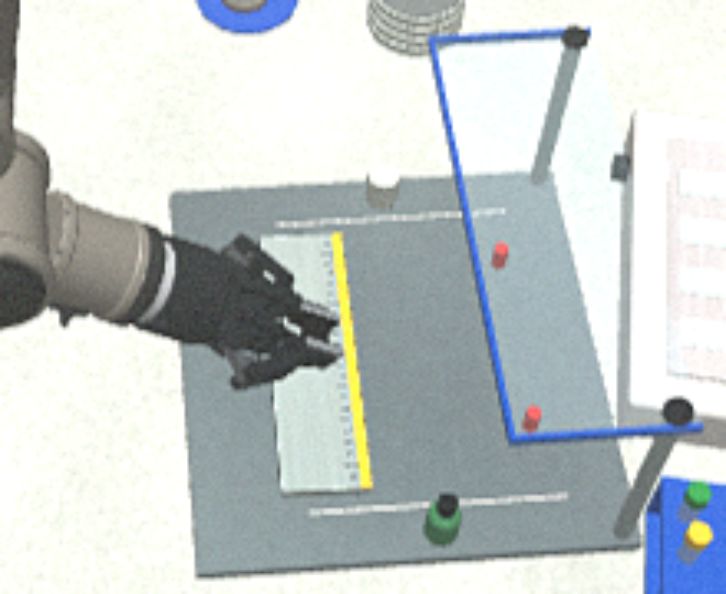

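```bash
python3 -m inch '[[0.8,0.2,0,0,0,0,-0.9],[1.9,0.45,0,0,0,0,-0.9],[3,0.7,0,0,0,0,-0.9],[4,0.95,0,0,0,0,-0.9],[4.9,1.15,0,0,0,0,-0.9]]'
python3 -m inch '[[0.8,0.2,0,0,0,0,-0.9],[1.7,0.4,0,0,0,0,-0.9],[2.6,0.6,0,0,0,0,-0.9],[3.3,0.75,0,0,0,0,-0.9],[3.9,0.9,0,0,0,0,-0.9]]'
python3 -m inch '[[0,0,0,0,0,0,-0.9],[0,0,0,0,0,0,-0.9]]'
python3 -c "
from h import *
d=cams.get_image('wrist'); cv2.imwrite('pics/w12.png',cv2.convertScaleAbs(d['pixels'][:,:,::-1],alpha=1.7)); np.savez('w12.npz',**d)
d=cams.get_image('scene'); cv2.imwrite('pics/s12.png',cv2.resize(cv2.convertScaleAbs(d['pixels'][130:310,200:420,::-1],alpha=1.5),None,fx=3.3,fy=3.3))
delta((.675,-.0115,.05),55,12.9)";python3 meas.py w12.npz
```

```text
time_s: 13.63
position: [0.5974, -0.0372, 0.0561]
orientation: [179.7, -55.2, 13.0]
contact_force: [-9.1, -3.0, 9.2]
width: 0.0235
time_s: 14.05
position: [0.6364, -0.0282, 0.0561]
orientation: [179.7, -55.2, 13.0]
contact_force: [-9.7, -2.4, 9.9]
width: 0.0234
time_s: 14.22
position: [0.6371, -0.0282, 0.0561]
orientation: [179.6, -55.3, 13.1]
contact_force: [4.5, 2.2, 1.4]
width: 0.0233
t 14.32 F [4.6 2.2 3.2] w 0.0233 q [-22.  42. 121. 136.  42. -76.]
pos [ 0.637  -0.0282  0.0561] shift cm [ 3.32  1.56 -0.26] rot [0.16 0.32 0.11]
yel cols 54 450 rows 234.5 235.5 edge mid [ 0.6759 -0.0191] len 0.2463 yaw 13.06 blade centre [ 0.6418 -0.027 ]
stud px [130.1 180.6] [117 165  26  33 552] xy [0.6979 0.0751] ahead of edge line mm 36.7 y 86.8
stud px [352.6 181.1] [341 165  25  34 532] xy [ 0.7334 -0.0791] ahead of edge line mm 36.5 y -71.4
```

View pics/w12.png

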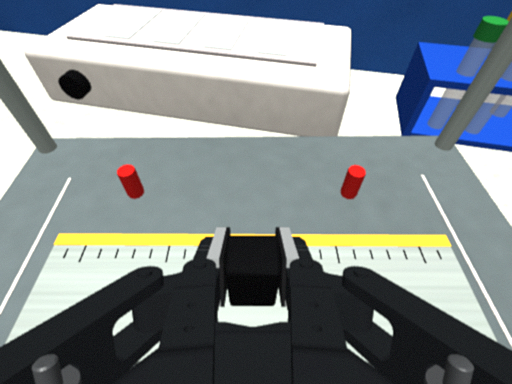

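View pics/s12.png

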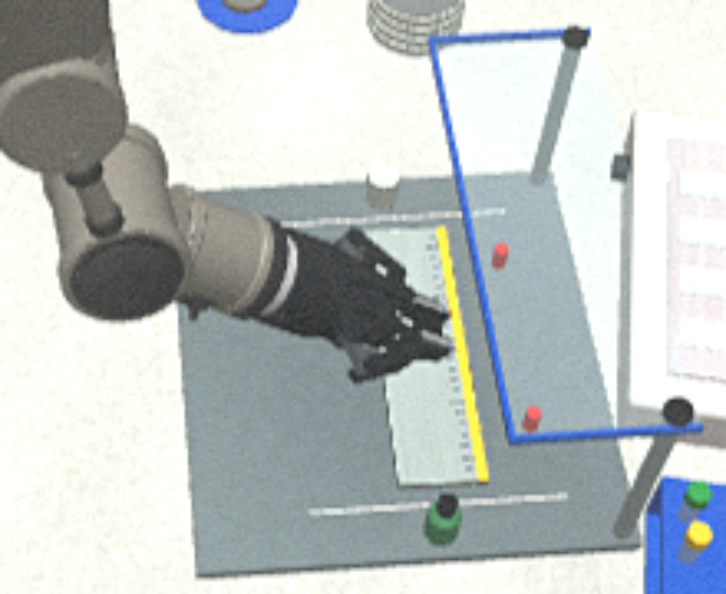

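```bash
python3 -m inch '[[0.7,0.15,0,0,0,0,-0.9],[1.4,0.3,0,0,0,0,-0.9],[2,0.45,0,0,0,0,-0.9],[2.5,0.58,0,0,0,0,-0.9],[2.8,0.65,0,0,0,0,-0.9]]'
python3 -m inch '[[0,0,0,0,0,0,-0.9]]'
python3 -c "
from h import *
d=cams.get_image('wrist'); cv2.imwrite('pics/w13.png',cv2.convertScaleAbs(d['pixels'][:,:,::-1],alpha=1.7)); np.savez('w13.npz',**d)
d=cams.get_image('scene'); cv2.imwrite('pics/s13.png',cv2.resize(cv2.convertScaleAbs(d['pixels'][130:310,200:420,::-1],alpha=1.5),None,fx=3.3,fy=3.3))
delta((.675,-.0115,.05),55,12.9)";python3 meas.py w13.npz
```

```text
time_s: 14.73
position: [0.6642, -0.0223, 0.0561]
orientation: [179.6, -55.2, 13.0]
contact_force: [-8.6, -2.8, 11.0]
width: 0.0233
time_s: 14.82
position: [0.6645, -0.0222, 0.0561]
orientation: [179.6, -55.2, 13.0]
contact_force: [-1.3, 0.0, 4.8]
width: 0.0234
t 14.92 F [-0.9 -0.8  6.6] w 0.0231 q [-20.  43. 117. 136.  39. -73.]
pos [ 0.6645 -0.0222  0.0561] shift cm [ 0.57  0.96 -0.26] rot [0.16 0.28 0.17]
yel cols 54 450 rows 234.5 235.5 edge mid [ 0.7033 -0.0131] len 0.2462 yaw 12.98 blade centre [ 0.6692 -0.021 ]
stud px [117.8 212.9] [103 196  30  35 653] xy [0.6977 0.075 ] ahead of edge line mm 8.3 y 87.2
stud px [361.9 213.3] [349 197  28  35 624] xy [ 0.7331 -0.0792] ahead of edge line mm 8.1 y -71.1
```

View pics/w13.png

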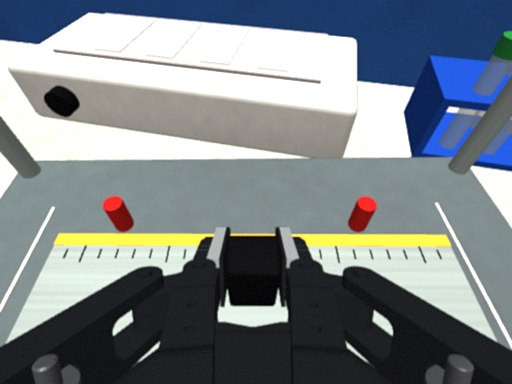

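View pics/s13.png

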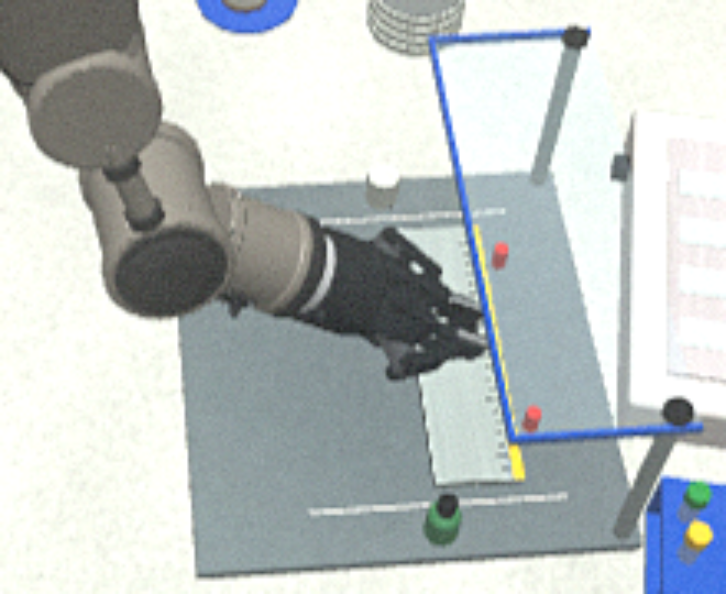

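Both gaps read about 8 mm and equal. I'll creep forward, watching the force.

```bash
python3 -m inch '[[0.1,0.02,0,0,0,0,-0.9],[0.2,0.05,0,0,0,0,-0.9],[0.3,0.07,0,0,0,0,-0.9],[0.4,0.09,0,0,0,0,-0.9],[0.5,0.11,0,0,0,0,-0.9]]'
python3 -m inch '[[0.05,0.01,0,0,0,0,-0.9],[0.1,0.02,0,0,0,0,-0.9]]'
python3 -m inch '[[0.05,0.01,0,0,0,0,-0.9],[0.1,0.02,0,0,0,0,-0.9]]'
python3 -c "
from h import *
d=cams.get_image('wrist'); np.savez('w14.npz',**d)";python3 meas.py w14.npz
```

```text
time_s: 15.33
position: [0.6687, -0.0212, 0.0561]
orientation: [179.7, -55.2, 13.0]
contact_force: [-10.1, -2.4, 11.5]
width: 0.0236
time_s: 15.5
position: [0.6697, -0.021, 0.0561]
orientation: [179.7, -55.2, 13.0]
contact_force: [-10.4, -2.1, 12.2]
width: 0.0238
time_s: 15.67
position: [0.6707, -0.0209, 0.0561]
orientation: [179.7, -55.2, 13.0]
contact_force: [-9.9, -2.8, 11.7]
width: 0.0235
yel cols 54 450 rows 233.5 234.5 edge mid [ 0.7094 -0.0117] len 0.2468 yaw 12.94 blade centre [ 0.6753 -0.0196]
stud px [364.9 219. ] [351 204  28  29 558] xy [ 0.7349 -0.0797] ahead of edge line mm 3.6 y -72.0
```

```bash
python3 -m inch '[[0.05,0.01,0,0,0,0,-0.9],[0.1,0.02,0,0,0,0,-0.9]]'
python3 -m inch '[[0.05,0.01,0,0,0,0,-0.9],[0.05,0.01,0,0,0,0,-0.9]]'
python3 -c "
from h import *
d=cams.get_image('wrist'); cv2.imwrite('pics/w15.png',cv2.resize(cv2.convertScaleAbs(d['pixels'][150:280,30:470,::-1],alpha=1.7),None,fx=1.8,fy=3)); np.savez('w15.npz',**d)";python3 meas.py w15.npz
```

```text
time_s: 15.88
position: [0.6716, -0.0207, 0.0561]
orientation: [179.7, -55.2, 13.0]
contact_force: [-14.3, -3.0, 15.1]
width: 0.0236
time_s: 16.05
position: [0.6718, -0.0206, 0.0561]
orientation: [179.7, -55.1, 13.0]
contact_force: [-13.6, -3.4, 14.6]
width: 0.0236
yel cols 54 450 rows 233.5 234.5 edge mid [ 0.7105 -0.0115] len 0.2468 yaw 12.92 blade centre [ 0.6763 -0.0194]
```

View pics/w15.png

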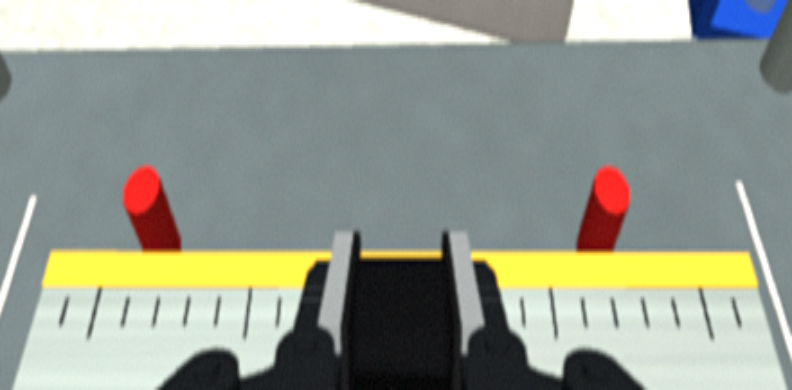

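```bash
for i in 1; do python3 -m inch '[[0.05,0.01,0,0,0,0,-0.9],[0.05,0.01,0,0,0,0,-0.9]]'; done; python3 -c "
from h import *
s=status.state();print(s['wrist_torque'].round(2),s['contact_force'].round(1))"
python3 -m inch '[[0.05,0.01,0,0,0,0,-0.9],[0.05,0.01,0,0,0,0,-0.9]]'; python3 -c "
from h import *
s=status.state();print(s['wrist_torque'].round(2),s['contact_force'].round(1))"
```

```text
time_s: 16.27
position: [0.6719, -0.0206, 0.0561]
orientation: [179.7, -55.1, 12.9]
contact_force: [-17.9, -4.8, 16.7]
width: 0.0233
[ 0.15 -0.12  0.2 ] [-17.9  -4.8  16.7]
time_s: 16.43
position: [0.6719, -0.0206, 0.0561]
orientation: [179.7, -55.1, 12.9]
contact_force: [-22.1, -5.6, 20.3]
width: 0.0235
[ 0.11 -0.06  0.18] [-22.1  -5.6  20.3]
```

Motion has stalled with force rising and almost no z-torque (0.18 N m), so both studs are touching evenly. I'll relax the push, check, then open.

```bash
python3 -m inch '[[-0.05,-0.01,0,0,0,0,-0.9],[-0.1,-0.02,0,0,0,0,-0.9],[-0.1,-0.02,0,0,0,0,-0.9]]'
python3 -m inch '[[0,0,0,0,0,0,-0.7],[0,0,0,0,0,0,-0.6],[0,0,0,0,0,0,-0.4],[0,0,0,0,0,0,-0.2],[0,0,0,0,0,0,0]]'
python3 -m inch '[[0,0,0,0,0,0,0.3],[0,0,0,0,0,0,0.3]]'
python3 -c "
from h import *
d=cams.get_image('wrist'); cv2.imwrite('pics/w16.png',cv2.convertScaleAbs(d['pixels'][:,:,::-1],alpha=1.7)); np.savez('w16.npz',**d)
d=cams.get_image('scene'); cv2.imwrite('pics/s16.png',cv2.resize(cv2.convertScaleAbs(d['pixels'][130:310,200:420,::-1],alpha=1.5),None,fx=3.3,fy=3.3))
print(status.state()['position'])";python3 meas.py w16.npz
```

```text
time_s: 16.68
position: [0.6718, -0.0206, 0.0561]
orientation: [179.7, -55.2, 13.0]
contact_force: [-12.8, -3.3, 14.5]
width: 0.0235
time_s: 17.1
position: [0.6726, -0.0203, 0.0548]
orientation: [179.7, -55.1, 13.0]
contact_force: [-0.3, 0.4, 0.4]
width: 0.0423
time_s: 17.27
position: [0.673, -0.0201, 0.0552]
orientation: [179.6, -55.1, 13.0]
contact_force: [-0.8, -0.3, -0.0]
width: 0.0556
[ 0.67313145 -0.02012062  0.05541117]
yel cols 52 452 rows 236.5 235.5 edge mid [ 0.7105 -0.0116] len 0.2466 yaw 13.0 blade centre [ 0.6764 -0.0195]
```

View pics/w16.png

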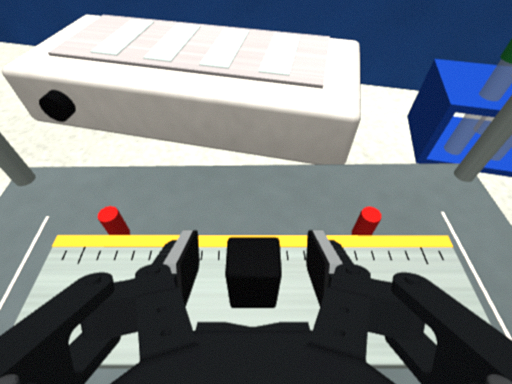

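View pics/s16.png

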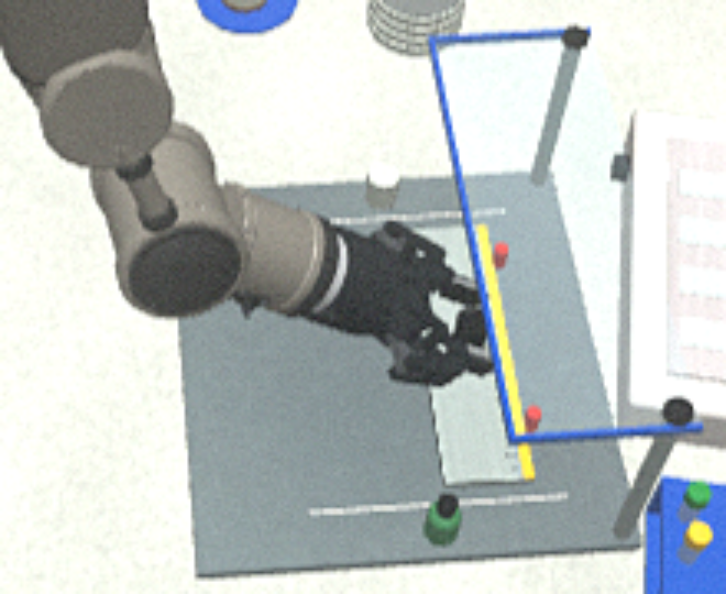

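```bash
python3 -m inch '[[-0.4,-0.1,0.3,0,0,0,0.3],[-1.2,-0.3,0.9,0,0,0,0.3],[-2.4,-0.55,1.7,0,0,0,0.3],[-4,-0.9,2.9,0,0,0,0.3],[-6,-1.4,4.3,0,0,0,0.3]]'
python3 -m inch '[[-2,-0.5,1.4,0,0,0,0.3],[-4,-1,3,0,0,0,0.3],[-4,-1,3,0,0,0,0.3]]'
python3 -c "
from h import *
d=cams.get_image('wrist'); cv2.imwrite('pics/w17.png',cv2.convertScaleAbs(d['pixels'][:,:,::-1],alpha=1.7)); np.savez('w17.npz',**d)
d=cams.get_image('scene'); cv2.imwrite('pics/s17.png',cv2.resize(cv2.convertScaleAbs(d['pixels'][90:380,200:440,::-1],alpha=1.5),None,fx=2,fy=2)); np.savez('s17.npz',**d)
print(status.state()['position'])";python3 meas.py w17.npz
```

```text
time_s: 17.78
position: [0.6123, -0.034, 0.0992]
orientation: [179.6, -55.2, 13.1]
contact_force: [0.0, 0.2, -0.2]
width: 0.0557
time_s: 18.03
position: [0.5704, -0.0445, 0.1308]
orientation: [179.6, -55.2, 13.0]
contact_force: [-0.1, -0.1, -0.0]
width: 0.0555
[ 0.57290724 -0.04478927  0.12988495]
yel cols 135 455 rows 186.5 72.5 edge mid [ 0.7337 -0.1094] len 0.5053 yaw 13.03 blade centre [ 0.6996 -0.1173]
stud px [168.2 177.8] [162 170  14  16 167] xy [0.7014 0.0769] ahead of edge line mm 4.5 y 188.8
stud px [318.5 177.8] [312 170  14  16 163] xy [ 0.7375 -0.079 ] ahead of edge line mm 4.6 y 28.8
```

View pics/w17.png

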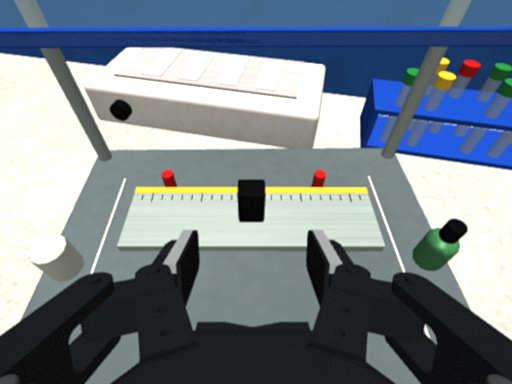

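View pics/s17.png

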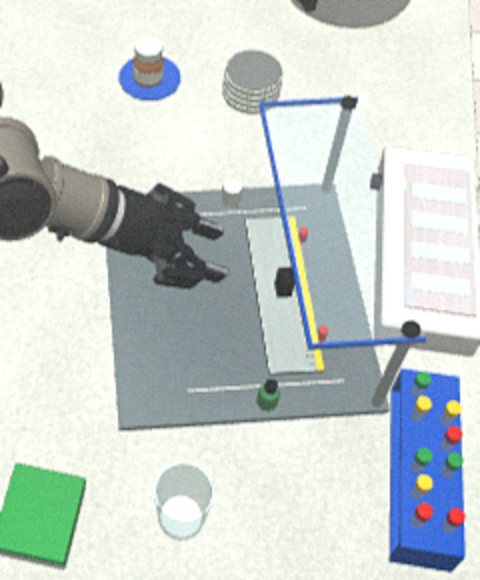

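```bash
python3 - <<'E'
from h import *
d=dict(np.load('w17.npz'))
a=d['pixels'][155:205,120:390,::-1]; cv2.imwrite('pics/w17z.png',cv2.resize(cv2.convertScaleAbs(a,alpha=1.7),None,fx=2.9,fy=8,interpolation=cv2.INTER_CUBIC))
E
```

```text
(no output)
```

View pics/w17z.png

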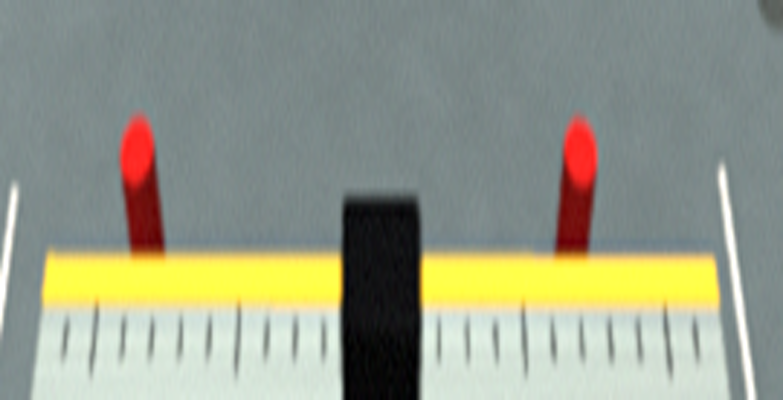

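```bash
python3 - <<'E'
from h import *
d=dict(np.load('w17.npz'))
t=lambda x,y:((x+.5)/2.9-.5+120,(y+.5)/8-.5+155)
L=ray(d,*t(46,251),.022)[:2];R=ray(d,*t(717,252),.022)[:2]
y=(L-R)/np.linalg.norm(L-R);x=np.array([y[1],-y[0]]);m=(L+R)/2
print(np.linalg.norm(L-R),m,np.degrees(np.arctan2(-y[0],y[1])))
for p in ((138,150),(580,150)):
    S=ray(d,*t(*p),.036)[:2]; print(S,"gap mm",((S-m)@x*1e3-6).round(2),"y",((S-m)@y*1e3).round(1))
E
```

```text
0.2425010250277908 [ 0.71173784 -0.01156003] 12.98786328094499
[0.6971329 0.0733295] gap mm -1.15 y 86.0
[ 0.73231269 -0.07841877] gap mm -0.98 y -69.8
```

Both gaps read equal, about −1 mm, which is zero within the calibration error. The jar stands on the mat and the arm is clear, so I'm handing in.

```bash
python3 -c "
from bench import env,status
print(status.state()['contact_force'].round(1)); print(env.hand_in())"
```

```text
[ 0.2 -0.2  0.2]
the job is handed in; nothing more can be done
None
```

I moved the jar onto the blue mat and slid the fence under the shield until its yellow edge touched both red studs. I handed the job in at about 18 s; the system reported no verdict.

**Jar:** I gripped it with the tool tilted 15°, carried it to the mat, lowered it until I felt contact (6.7 N) and released it. The pictures after release show it upright and close to the mat's centre, within a few mm by eye.

**Fence:** I gripped the block with the tool tilted 55° so the gripper stayed in front of the shield, turned the fence about 7° and slid it flat between the pot and the dropper. At the studs it stopped moving while the push rose to about 22 N. The z-torque stayed near zero, which means both studs were touching evenly. I then eased off the push, opened the fingers and backed out.

**Last checks:**
- The edge lies at 13.0°, against 12.9° measured for the line through the studs.
- The gaps to the left and right studs measured −1.15 and −0.98 mm. They are equal, and zero within the 2 mm calibration.
- A rougher colour-blob estimate gave +4.5 mm at both studs. I discounted it because the blade hides the feet of the studs in that view.
- The pot, dropper, beaker, dishes and slide box look unmoved in the last pictures, but I did not measure them.
- The tool read about zero contact force, and the arm was clear of everything.

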